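Level the amber picking stand and tuck its picking plate under the feed apron

TASK

Fit the picking plate to the amber picking stand: first turn the levelling screw until the tipping deck sits level, with the bubble between the two marks of its vial. Then take the plate by its batten, slide its plain edge under the feed apron without lifting the apron beyond what the plate's own thickness does, right up to the stop strip, and finish while holding the plate there, pressed firmly flat on the cork bed so that it could be screwed down. Leave the other things on the table where they lie.

Things in the scene. Friction and masses are not known exactly. Their poses are not given: they have to be found in the camera images.
- stand: Amber picking stand, fixed: wooden base board 212 x 168 mm carrying the tipping deck, the feed bin and the levelling screw. Origin on the table under the middle of the board; x points from the end with the screw to the end with the feed bin (the way the plate is pushed in; roughly to the left as the robot sees it), y square to it (roughly towards the robot), z up. Below, near = the screw end, far = the bin end.
- knob (a joint): Levelling screw at the near corner of the stand on the robot's side (85 mm from the origin along -x, 64 mm along +y): black T-bar 40 x 14 mm, 26 mm tall, on a vertical steel rod; it turns but stays at its height. Value in rad, 0 = deck level, starts between -2.6 and -1.3, range -3.0 to 1.2; grows clockwise seen from above and raises the deck's near end 2.4 mm per rad. Friction (about 0.1 Nm) holds it where it is left. At 0 the T-bar lies along the stand's x.
- knob_grip (a point): On the screw's axis, 72 mm above the table, 10 mm below the T-bar's top; its x runs along the T-bar. Round the T-bar nothing stands higher than 47 mm above the table within 60 mm.
- deck (a joint): Tip of the deck in rad about a pin across the stand: 0 = level (bubble in the middle of the vial), negative = near end low. It starts 0.023 to 0.047 low and follows the screw: deck = 0.018 x knob. The plywood deck is 217 x 152 mm; at level its cork bed lies 40 mm above the table. The level vial lies along x at the deck's other near corner; its 8 mm bubble runs to the high end and stays between the two black rings while the deck is within 0.008 of level.
- deck_stop (a point): Middle of the near face of the stop strip, at the level of the cork bed's surface; the strip stands 6 mm above the bed under the apron, 45 mm beyond the stand's origin and in its mid plane. x along the stand, z square to the deck. The plate's plain edge goes up against it.
- apron (a joint): Feed apron: thin sheet-metal leaf 83 mm wide, about 70 g, hinged at the front of the feed bin and sloping down towards the screw end, its lip over the bed. Value in rad: 0 = at rest with the lip 2 mm over the bed, grows as the lip rises (60 mm arm). It falls back by its weight; on the 4 mm plate it rests at about 0.035.
- apron_lip (a point): Underside of the apron's lip, mid width, 60 mm from its hinge and 27 mm before the stop strip. Beyond the lip the toe flares up: its end is 21 mm farther from the stop strip and 8 mm above the bed, leaving a mouth for the plate. Bin cheeks 88 mm apart, 36 mm above the deck (60 mm round the bin), stand at both sides and begin 45 mm before the stop strip.
- bed: Cork bed of the deck, 112 x 86 mm, on which the plate lies. Its origin is on the deck's pin, 10 mm under the bed's surface and 5 mm beyond the stop face; axes as the deck's.
- picking_plate: Picking plate, loose: 4 mm steel-grey sheet 95 mm (x) x 76 mm (y), about 170 g, with an upright wooden batten along its -x edge: 12 mm thick in x, 72 mm long in y, top 43 mm above the plate's underside. Starts flat on the table at the left, batten roughly towards the robot. Origin: centre of the sheet's underside; x towards the plain edge, z up.
- plate_grip (a point): Middle of the batten, 30 mm above the plate's underside and 41.5 mm from its origin towards -x; grip across the 12 mm thickness (along the plate's x).
- plate_edge (a point): Middle of the plain edge, on the underside, 47.5 mm from the plate's origin towards +x.
- glass_bowl: Fixed glass bowl with a yellow rim, heaped with raw amber, between the plate and the stand: 175 mm across, 71 mm tall. Origin under its middle. Carry the plate over it, or round it.
- dust_brush: Bench brush with wooden handle, 163 mm long, lying at the table edge in front of the robot; to be left alone.
- tweezers: Steel tweezers, 128 mm long, lying beside the brush; to be left alone.
- caliper: Sliding caliper, 170 mm long, lying beyond the plate at the left edge of the table; to be left alone.

How it is judged:
By the outcome, as a careful person would: the job done as asked, in the order asked, and still so for the second after the job is handed in, while the arm keeps its last pose, push and grip.
It also fails if it takes over 72 s, if anything falls off the work surface, if the arm or the gripper's body presses on something with over 40 N, if the wrist force passes 120 N, or if a joint passes its speed limit or range.

ROBOT

A 7-joint arm with a two-finger parallel gripper is mounted at the origin on a cart in front of the work surface, level with it; the furniture and walls round the work are solid. World frame = base frame: x ahead of the robot, y to its left, z up, the work surface at z = 0. Lengths are in m, angles in rad, forces in N, time in s.
With the tool pointing down it reaches from about 0.4 to 0.85 m from the base axis. Payload 10.4 kg.
Tool frame: the origin (TCP) lies at the very end of the fingers, on their centre line; the grasp point (between the pads) lies 19 mm behind it; z points along the fingers, y is the direction in which the jaws open and shut (so a half turn about z gives the same grasp; the last joint's range is limited). The gripper opens to 87 mm and grips with 3 to 60 N. Pads are 19 mm wide; open, the fingers measure 117 mm over their backs; the gripper's body (75 mm by 190 mm) begins 51 mm behind the grasp point.
Start: joints at [-1.302, 0.332, -0.065, 1.46, 0.022, 1.35, -0.088], TCP at [0.18, 0.599, 0.223] pointing down, gripper open.
Joint ranges: [-2.6, 2.6], [-0.5, 2.12], [-1.47, 1.34], [0.16, 2.42], [-1.27, 4.41], [0.06, 2.06], [-2.6, 2.6]. Speed limits (rad/s): [2.22, 2.22, 2.79, 2.79, 3.14, 3.14, 3.14].

INTERFACE

Orientations are given as a unit quaternion [x, y, z, w].
In Python, from bench import r gives the robot as it stands.
- The arm moves only by the tool move_arm, never from a script. Its argument "deltas" is a list of rows, each a list of 5 numbers: the gripper's target within -1 to 1 (fully open at 1, half-way at 0, shut at -1), then the shift along the tool's x, y, z as a fraction of full scale, then the turn about the tool's z as a fraction of full scale. A call has 1 to 12 rows; each row shifts and turns the commanded pose from where the row before left it, along the tool's axes as they then stand; what a row does not reach is not made up. Full scale, the value 1, is 2.5 cm for a shift and 90 degrees for a turn. A row lasts 1/12 s, in which the tool goes at most 41.7 mm and 7.16 degrees, less where a joint would pass 70% of its speed; a pose out of reach is approached as far as the arm can. A call with a number of a shift or a turn outside -1 to 1 is refused whole. A call with a gripper value outside its range is refused whole. The fingers move at their own pace and stop on an object; "squeeze" is the grip in N (left out, the last holds). Time passes only in rows, so rows that do not move let the fingers close. It gives the time, the measured TCP pose, the force and the opening at its end, in the units of the state.
- r.read_state(): the state, without advancing time (a new reading comes with each control period).
- r.camera(name): name is "scene" or "side" or "wrist"; returns the picture (400x640x3 uint8, red, green, blue); there is no depth.
- r.camera_info(name): a dict with "K" (3x3 intrinsics, pixels), "R" (3x3) and "t" (3): a world point X has camera coordinates R X + t; the wrist camera has in their place "hand_eye" (4x4, takes a point from camera to tool coordinates, whose origin is the TCP and whose axes are the flange's). Camera axes: x right, y down, z forward; pixel columns grow to the right and rows downward; lengths in m; the calibration is good to about 2 mm. A picture is of the moment at which its call begins: read the wrist's pose just before it. camera_info takes no time and is no camera call.
- r.close_job(): hands the job in, once; it reports no verdict.
Trained networks look in the newest picture that a camera, given by its name, has taken for a name from the list of things; names that differ only in an ending like _2 or _b are one class to them, and where a whole thing is asked for, a point or a joint stands for the part that bears it (a point fixed in the world has none). Each returns a list of dicts, best first, with "confidence" (0 to 1); they miss things now and then, are a little off and sometimes report something else, mostly with a low value. They report only what shows in the picture. A call takes as long as a camera call.
- r.boxes_of(camera, label): "position" ([x, y, z] in m, in the coordinates of the camera as it stood for that picture, good to about 4 mm: the middle of the surface that is visible of it).
- r.tip_of(camera, label): "position" ([x, y, z] in m, in the coordinates of the camera as it stood for that picture, good to about 4 mm: a listed point, or the origin of a listed thing).
The state is a dict: "time": time; "joint_positions": joint angles; "joint_vel": joint speeds; "joint_torque": joint torques, N m; "ee_pos": TCP position; "eef_rot": TCP orientation; "ft_force": force on the tool from outside, world axes, zero at the start; "torque": the same for the moment, N m; "width": finger opening in m.
Only numpy, scipy, OpenCV 4.12 (cv2) and the standard library are available. Lean on these libraries where they do the work, as an engineer would, in place of code of your own. Each camera call takes 0.05 s, during which the arm holds its last target.

## Working session

There is one attempt and no reset: what is moved stays moved. The work goes in short steps, Python scripts to look and compute and a tool call to move; the robot and the scene stay as the last step left them, time stands still between calls to the robot, and variables do not carry over. Pictures are saved under pics/ and viewed, and the job is handed in when it is done.

Besides the shell and the picture viewer there is one more tool, called after "Request:" by a JSON object that holds its "api" and its "payload", one argument or row to a line. move_arm: Moves the arm, as the interface text tells. Shift numbers are shares of 2.5 cm and turn numbers shares of 90 degrees, none past 1 either way. Its arguments: {"type":"object","properties":{"deltas":{"type":"array","items":{"type":"array","items":{"type":"number"}}},"squeeze":{"type":"number"}},"required":["deltas"]}

```bash
ls; mkdir -p pics
python3 - <<'E'
from bench import r
import cv2,json
s=r.read_state();print(s)
for n in ["scene","side","wrist"]:
    im=r.camera(n);cv2.imwrite(f"pics/{n}0.png",im[:,:,::-1])
    print(n,r.camera_info(n))
E
```

```text
pics
{'time': 0.0, 'joint_positions': array([-1.30156502,  0.33287495, -0.06469446,  1.46096293,  0.02160754,
        1.34988027, -0.08852891]), 'joint_vel': array([-0.00054634,  0.00076535, -0.00204906,  0.00087187, -0.0006444 ,
       -0.00084664,  0.0003888 ]), 'joint_torque': array([-1.19406759e-04, -6.23232150e+01,  2.45650409e-02, -3.89922452e+01,
       -6.14316668e-02,  3.94080975e-02,  1.45987897e-04]), 'ee_pos': array([0.17971554, 0.59819599, 0.22174168]), 'eef_rot': array([ 1.45403840e-01,  9.89372130e-01, -7.11783914e-04, -6.64056490e-05]), 'ft_force': array([ 0.29959459,  0.3029497 , -0.82587594]), 'torque': array([-0.00119714,  0.0314983 , -0.04344293]), 'width': 0.0869679126807448}
scene {'K': array([[441.51076303,   0.        , 318.6889025 ],
       [  0.        , 441.51076303, 200.64643391],
       [  0.        ,   0.        ,   1.        ]]), 'R': array([[ 0.83345731, -0.55252992, -0.00771983],
       [-0.25779703, -0.37643811, -0.88985113],
       [ 0.48876333,  0.74364308, -0.45618567]]), 't': array([-0.47299362,  0.21894702,  0.76432569])}
side {'K': array([[513.
[... 164 characters left out ...]
021, -0.49461164, -0.01738514],
       [-0.24659649,  0.46314583, -0.85128498],
       [ 0.42910731, -0.73542863, -0.52441552]]), 't': array([0.47620836, 0.19815486, 1.18889037])}
wrist {'K': array([[294.20803741,   0.        , 316.42489667],
       [  0.        , 294.20803741, 200.79855515],
       [  0.        ,   0.        ,   1.        ]]), 'hand_eye': array([[-2.66185106e-04, -9.59041115e-01, -2.83266782e-01,
         7.59079504e-02],
       [ 9.99999906e-01, -3.52583315e-04,  2.54024896e-04,
        -7.90197787e-04],
       [-3.43495461e-04, -2.83266688e-01,  9.59041118e-01,
        -1.61676695e-01],
       [ 0.00000000e+00,  0.00000000e+00,  0.00000000e+00,
         1.00000000e+00]])}
```

View pics/scene0.png

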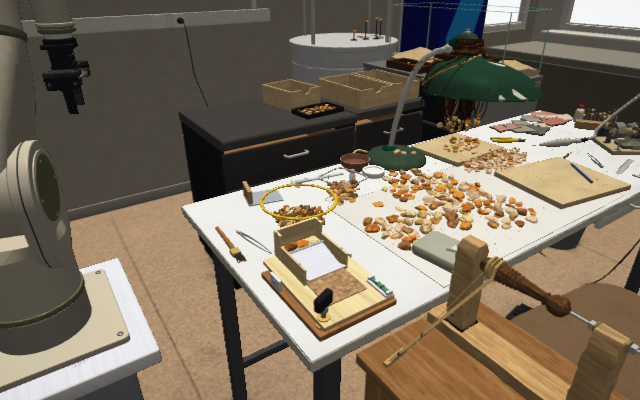

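View pics/side0.png

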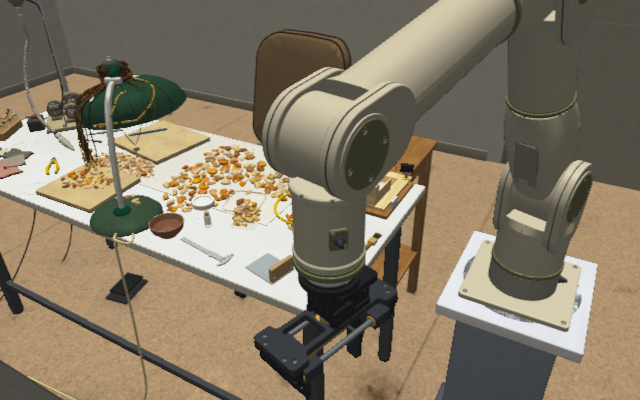

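View pics/wrist0.png

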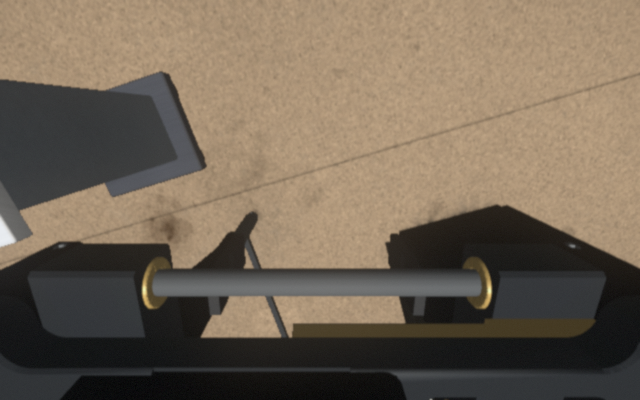

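The scene view shows the stand with its T-bar at about (322,297), the plate at (265,196), the bowl at (300,203) and the vial at (380,286). The wrist camera sees only the floor. Next I'll locate everything with the detectors.

```bash
cat > h.py <<'E'
import numpy as np, cv2
from bench import r
from scipy.spatial.transform import Rotation as Ro
def toworld(cam,p,s=None):
    ci=r.camera_info(cam); p=np.array(p)
    if cam=="wrist":
        H=np.array(ci["hand_eye"]); q=H[:3,:3]@p+H[:3,3]
        return Ro.from_quat(s["eef_rot"]).as_matrix()@q+s["ee_pos"]
    return ci["R"].T@(p-ci["t"])
def proj(cam,X,s=None):
    ci=r.camera_info(cam); X=np.atleast_2d(X)
    if cam=="wrist":
        H=np.array(ci["hand_eye"]);R=Ro.from_quat(s["eef_rot"]).as_matrix()
        q=(X-s["ee_pos"])@R; c=(q-H[:3,3])@H[:3,:3]
    else: c=X@np.array(ci["R"]).T+ci["t"]
    u=c@np.array(ci["K"]).T
    return u[:,:2]/u[:,2:]
def ray(cam,uv,z,s=None):
    "intersect pixel ray with plane of height z"
    ci=r.camera_info(cam);d=np.linalg.inv(ci["K"])@np.array([uv[0],uv[1],1.])
    a=toworld(cam,[0,0,0],s);b=toworld(cam,d,s);k=(z-a[2])/(b[2]-a[2]);return a+k*(b-a)
def look(cam,labels,tip=True,box=False):
    s=r.read_state();im=r.camera(cam)
    for l in labels:
        for f,o in ((r.tip_of,tip),(r.boxes_of,box)):
            if o:
                for d in f(cam,l)[:2]:
                    if d["confidence"]>.3: print(cam,f.__name__,l,round(d["confidence"],2),np.round(toworld(cam,d["position"],s),4))
    return im,s
def save(im,name,crop=None,k=1):
    if crop: x0,y0,x1,y1=crop; im=im[y0:y1,x0:x1]
    im=cv2.resize(im,None,fx=k,fy=k,interpolation=cv2.INTER_CUBIC)
    cv2.imwrite(f"pics/{name}.png",im[:,:,::-1])
E
python3 - <<'E'
from h import *
im,s=look("scene",["stand","knob_grip","deck_stop","apron_lip","bed","picking_plate","plate_grip","plate_edge","glass_bowl"])
save(im,"stand1",(180,160,440,370),3)
im,s=look("side",["picking_plate","plate_grip","plate_edge"])
print(r.read_state()["time"])
E
```

```text
scene call stand 0.69 [ 0.4567 -0.1944  0.0024]
scene call knob_grip 0.76 [ 0.3927 -0.2792  0.0702]
scene call deck_stop 0.8 [ 0.4572 -0.1522  0.0403]
scene call apron_lip 0.56 [ 0.4576 -0.1761  0.0398]
scene call bed 0.7 [ 0.4547 -0.1451  0.0324]
scene call picking_plate 0.84 [ 0.5417  0.234  -0.001 ]
scene call plate_grip 0.96 [0.4992 0.249  0.0334]
scene call plate_edge 0.7 [ 0.5872  0.2281 -0.0042]
side call picking_plate 0.78 [ 0.5385  0.2378 -0.0023]
side call plate_grip 0.83 [0.4982 0.2482 0.0292]
side call plate_edge 0.58 [ 0.5891  0.2283 -0.0027]
0.85
```

View pics/stand1.png

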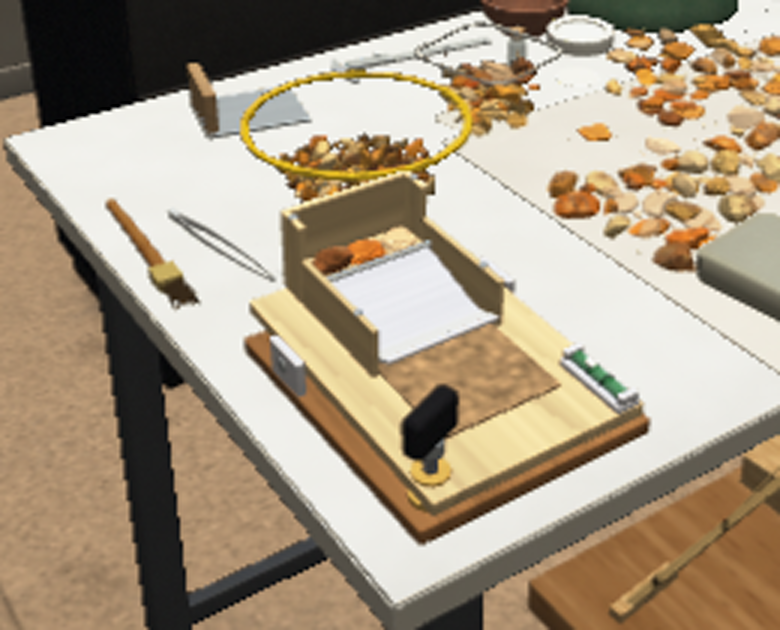

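Request:
{"api": "move_arm", "payload": {
  "deltas": [
    [1,-1,-0.5,-0.3,0],
    [1,-1,-0.5,-0.3,0],
    [1,-1,-0.5,-0.3,0],
    [1,-1,-0.5,-0.3,0],
    [1,-1,-0.5,-0.3,0],
    [1,-1,-0.5,-0.3,0],
    [1,-1,-0.5,-0.3,0],
    [1,-1,-0.5,-0.3,0],
    [1,-1,-0.5,-0.3,0],
    [1,-1,-0.5,-0.3,0],
    [1,-1,-0.5,0,0],
    [1,-1,-0.5,0,0]
  ]
}}

```text
time: 1.85
ee_pos: [0.425, 0.3677, 0.2983]
eef_rot: [0.145, 0.989, 0.001, 0.0]
ft_force: [0.2, 1.1, 0.2]
width: 0.087
```

Request:
{"api": "move_arm", "payload": {
  "deltas": [
    [1,-0.46,-0.85,0,0],
    [1,-0.46,-0.85,0,0],
    [1,-0.46,-0.85,0,0],
    [1,-0.46,-0.85,0,0],
    [1,-0.46,-0.85,0,0],
    [1,0,0,0,0]
  ]
}}

```text
time: 2.35
ee_pos: [0.4503, 0.2453, 0.2982]
eef_rot: [0.149, 0.989, -0.0, 0.001]
ft_force: [-0.0, 0.1, -0.2]
width: 0.0872
```

Run:
```python
from h import *
im,s=look("wrist",["picking_plate","plate_grip","plate_edge","glass_bowl"])
save(im,"w1"); print(s["ee_pos"],s["eef_rot"],s["joint_positions"])
```

```text
wrist call picking_plate 0.75 [0.5439 0.2341 0.0016]
wrist call picking_plate 0.65 [ 0.4174  0.0434 -0.0049]
wrist call plate_grip 0.81 [0.4995 0.2446 0.0315]
wrist call plate_edge 0.84 [0.5901 0.225  0.0007]
[0.45025289 0.24529593 0.29818215] [ 1.48527205e-01  9.88908073e-01 -1.65863017e-04  6.82411892e-04] [-0.8059438   0.04378223  0.22596924  1.64376831 -0.00870868  1.45436148
  0.69345923]
```

View pics/w1.png

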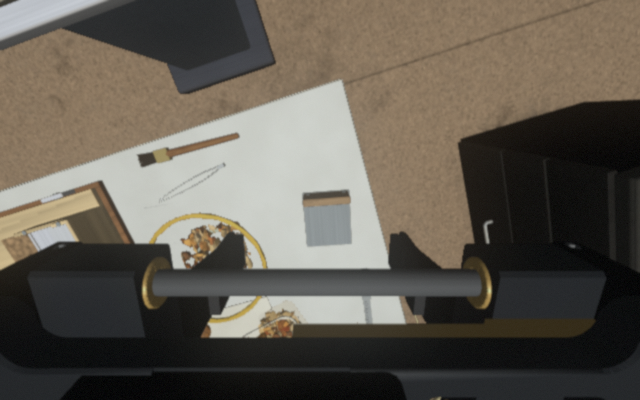

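The wrist view shows the plate at (303–352, 190–247) with its batten on the robot's side at the top, the bowl at (208,262) and the stand at the left edge. I'll get the plate's yaw from its corners.

Run:
```python
from h import *
s=r.read_state()
im=cv2.imread("pics/w1.png")[:,:,::-1]
save(im,"w1c",(290,180,370,260),8)
for uv,z in (((306.5,247),0.004),((352,243.5),0.004),((303,192),.043),((350,190),.043)): print(uv,ray("wrist",uv,z,s))
```

```text
(306.5, 247) [0.57715028 0.19475674 0.004     ]
(352, 243.5) [0.59296044 0.27013169 0.004     ]
(303, 192) [0.47438115 0.22247831 0.043     ]
(350, 190) [0.49114459 0.2890853  0.043     ]
```

View pics/w1c.png

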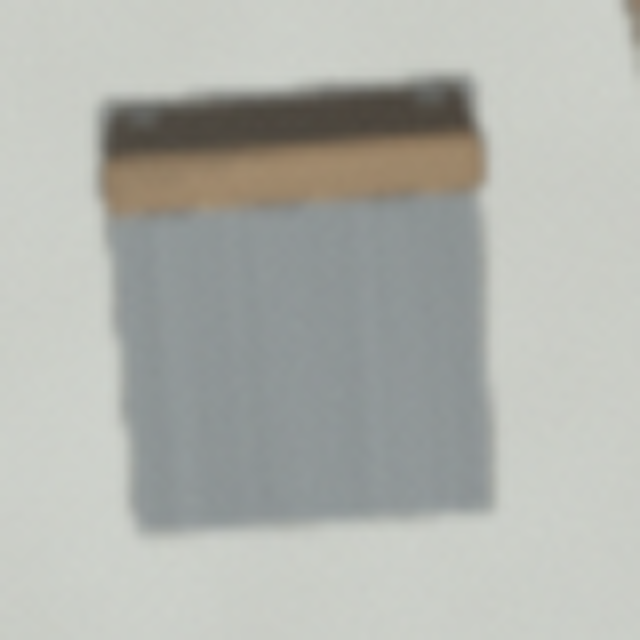

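Request:
{"api": "move_arm", "payload": {
  "deltas": [
    [1,-0.23,-0.965,0,0],
    [1,-0.23,-0.965,0,0],
    [1,-0.23,-0.965,0,0],
    [1,-0.23,-0.965,0,0],
    [1,-0.23,-0.965,0,0],
    [1,-0.23,-0.965,0,0],
    [1,-0.23,-0.965,0,0],
    [1,-0.23,-0.965,0,0],
    [1,-0.23,-0.965,0,0],
    [1,-0.23,-0.965,0,0],
    [1,-0.23,-0.965,0,0],
    [1,-0.23,-0.965,0,0]
  ]
}}

```text
time: 3.6
ee_pos: [0.4313, -0.0471, 0.2976]
eef_rot: [0.145, 0.989, 0.0, 0.0]
ft_force: [0.7, 0.2, 0.1]
width: 0.0868
```

Request:
{"api": "move_arm", "payload": {
  "deltas": [
    [1,-0.23,-0.965,0,0],
    [1,-0.23,-0.965,0,0],
    [1,-0.23,-0.965,0,0],
    [1,-0.23,-0.965,0,0],
    [1,-0.23,-0.965,0,0],
    [1,-0.23,-0.965,0,0],
    [1,0,0,0,0]
  ]
}}

```text
time: 4.18
ee_pos: [0.4221, -0.1992, 0.2978]
eef_rot: [0.148, 0.989, -0.001, 0.0]
ft_force: [0.9, -0.6, 0.8]
width: 0.0871
```

Run:
```python
from h import *
im,s=look("wrist",["stand","knob_grip","deck_stop","apron_lip","bed"])
save(im,"w2"); print(s["ee_pos"],s["eef_rot"],s["joint_positions"])
```

```text
wrist call stand 0.61 [ 0.4571 -0.1944  0.0023]
wrist call knob_grip 0.74 [ 0.3916 -0.2776  0.0698]
wrist call deck_stop 0.85 [ 0.4558 -0.1518  0.0385]
wrist call deck_stop 0.34 [ 0.4165  0.044  -0.0029]
wrist call apron_lip 0.96 [ 0.4567 -0.1782  0.0357]
[ 0.42213563 -0.19921857  0.29783553] [ 1.47525842e-01  9.89057916e-01 -6.57834491e-04  3.62091070e-04] [-0.44950425 -0.12377559  0.73691092  1.76874526  0.08474877  1.46420332
  1.5492871 ]
```

View pics/w2.png

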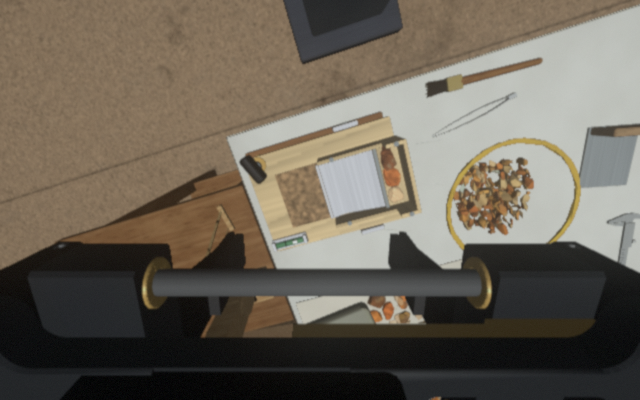

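Run:
```python
from h import *
im=cv2.imread("pics/w2.png")[:,:,::-1]
save(im,"w2c",(225,100,425,255),4)
```

```text
(no output)
```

View pics/w2c.png

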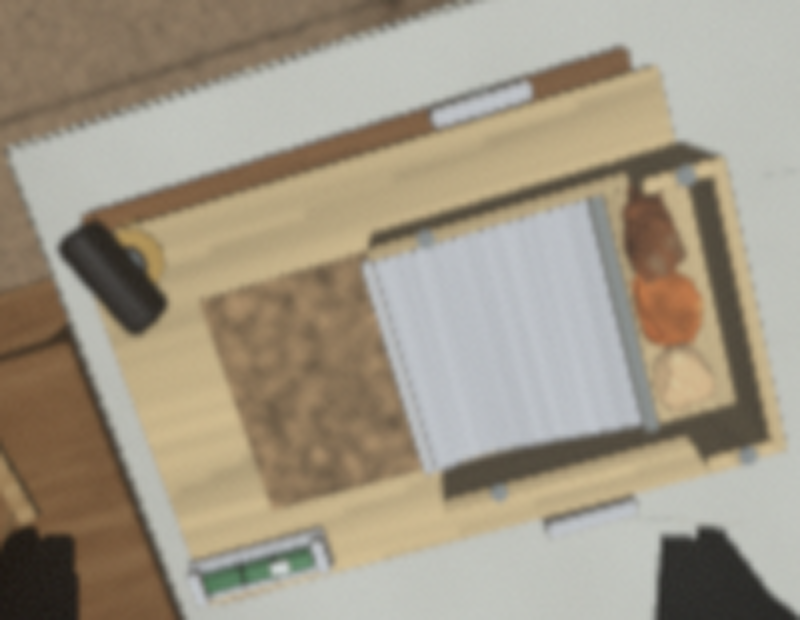

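Run:
```python
from h import *
s=r.read_state()
f=lambda u,v,z: ray("wrist",(225+(u+.5)/4-.5,100+(v+.5)/4-.5),z,s)
ang=lambda a,b: np.degrees(np.arctan2(*(b-a)[[1,0]]))
A=f(203,298,.0375);B=f(272,505,.0375);print("cork near",A,B,np.linalg.norm(B-A),ang(A,B))
A=f(203,298,.0375);B=f(362,258,.038);print("cork side",A,B,ang(A,B))
A=f(362,262,.0465);B=f(430,472,.0465);print("toe",A,B,np.linalg.norm(B-A),ang(A,B))
A=f(90,215,.018);B=f(628,48,.018);print("base",A,B,np.linalg.norm(B-A),ang(A,B))
A=f(140,232,.038);B=f(658,68,.042);print("deck side",A,B,ang(A,B))
A=f(62,245,.078);B=f(132,332,.078);print("bar L",A,B,np.linalg.norm(B-A),ang(A,B))
A=f(95,225,.08);B=f(165,300,.08);print("bar R",A,B,np.linalg.norm(B-A),ang(A,B))
print(f(113,275,.082))
```

```text
cork near [ 0.413543   -0.25420517  0.0375    ] [ 0.49737954 -0.25493583  0.0375    ] 0.0838397324092505 -0.49933533254449086
cork side [ 0.413543   -0.25420517  0.0375    ] [ 0.41598011 -0.1945485   0.038     ] 87.66063128254773
toe [ 0.41601056 -0.19452401  0.0465    ] [ 0.49854359 -0.19285004  0.0465    ] 0.08255000307605292 1.1619431333711223
base [ 0.37465144 -0.28817224  0.018     ] [ 0.37380463 -0.08236686  0.018     ] 0.20580712412040308 90.23575012891605
deck side [ 0.38433138 -0.26794065  0.038     ] [ 0.38180606 -0.07897814  0.042     ] 90.76566405608959
bar L [ 0.37781899 -0.28462698  0.078     ] [ 0.4115619  -0.27268467  0.078     ] 0.03579389987182223 19.489924314254814
bar R [ 0.37466474 -0.27158504  0.08      ] [ 0.40422285 -0.25816743  0.08      ] 0.03246097096000357 24.41521105413194
[ 0.39136619 -0.2711102   0.082     ]
```

Request:
{"api": "move_arm", "payload": {
  "deltas": [
    [1,0.055,-0.84,0.9,0],
    [1,0.055,-0.84,0.9,0],
    [1,0.055,-0.84,0.9,0],
    [1,0.055,-0.84,0.9,0],
    [1,0,0,0,-0.078],
    [1,0,0,0,-0.078],
    [1,0,0,0,-0.078],
    [1,0,0,0,-0.078],
    [1,0,0,0,-0.078],
    [1,0,0,0,-0.078],
    [1,0,0,0,-0.078],
    [1,0,0,0,-0.078]
  ]
}}

```text
time: 5.48
ee_pos: [0.393, -0.2753, 0.2124]
eef_rot: [-0.267, 0.964, -0.005, 0.002]
ft_force: [-0.2, -0.1, 1.4]
width: 0.0871
```

Request:
{"api": "move_arm", "payload": {
  "deltas": [
    [1,0,0,0,-0.078],
    [1,0,0,0,-0.078],
    [1,0,0,0,-0.078],
    [1,0,0,0,-0.078],
    [1,0,0,0,-0.078],
    [1,0,0,0,-0.078],
    [1,0,0,0,-0.078],
    [1,0,0,0,-0.078],
    [1,0,0,0,-0.078],
    [1,0,0,0,-0.078],
    [1,0,0,0,-0.078],
    [1,0,0,0,-0.078]
  ]
}}

```text
time: 6.48
ee_pos: [0.4245, -0.061, 0.1691]
eef_rot: [0.732, -0.669, 0.084, 0.094]
ft_force: [0.0, -0.5, -0.1]
width: 0.087
```

Request:
{"api": "move_arm", "payload": {
  "deltas": [
    [1,0,0,0,-0.078],
    [1,0,0,0,-0.078],
    [1,0,0,0,-0.078],
    [1,0,0,0,-0.078],
    [1,0,0,0,-0.078],
    [1,0,0,0,-0.078],
    [1,0,0,0,-0.078],
    [1,0,0,0,-0.078],
    [1,0,0,0,-0.078],
    [1,0,0,0,-0.078],
    [1,0,0,0,-0.078],
    [1,0,0,0,0]
  ]
}}

```text
time: 7.48
ee_pos: [0.2589, 0.1368, 0.0574]
eef_rot: [0.945, -0.207, 0.146, 0.207]
ft_force: [0.3, -0.5, 0.9]
width: 0.0868
```

Run:
```python
from h import *
im,s=look("wrist",["knob_grip"])
save(im,"w3"); print(s["ee_pos"],s["joint_positions"]); print(Ro.from_quat(s["eef_rot"]).as_matrix().round(3))
print(proj("wrist",[.392,-.278,.082],s))
```

```text
[0.25894814 0.13676142 0.05738196] [-2.55160899 -0.49931243  1.33543551  2.39034277  0.77056722  1.45735624
  2.60221646]
[[ 0.871 -0.452  0.19 ]
 [-0.331 -0.828 -0.452]
 [ 0.362  0.331 -0.872]]
[[616.15339459 -82.4753358 ]]
```

View pics/w3.png

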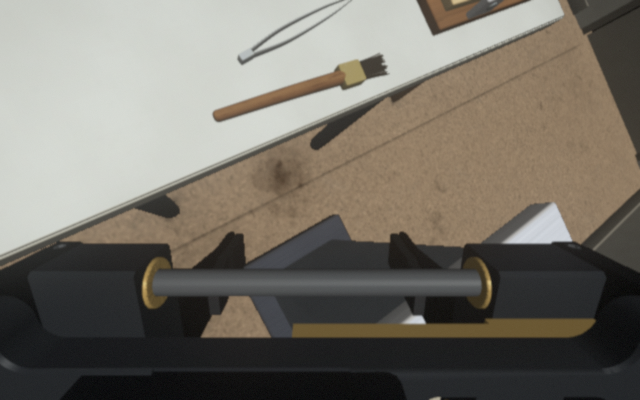

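The turn ran joint 7 the opposite way from what I assumed, up to its limit, and the arm wandered off and tilted. I'll back it out gently in small steps.

Request:
{"api": "move_arm", "payload": {
  "deltas": [
    [1,0,0,-0.3,0.06],
    [1,0,0,-0.3,0.06]
  ]
}}

```text
time: 7.75
ee_pos: [0.2602, 0.1424, 0.0718]
eef_rot: [0.918, -0.305, 0.164, 0.192]
ft_force: [0.8, 0.5, 0.7]
width: 0.087
```

Run:
```python
from h import *
s=r.read_state()
print(s["ee_pos"],s["joint_positions"],s["joint_vel"]); print(Ro.from_quat(s["eef_rot"]).as_matrix().round(3))
```

```text
[0.26016525 0.14238805 0.07176499] [-2.50625078 -0.44983987  1.29106417  2.36511053  0.72002592  1.45668986
  2.44394444] [ 0.22887207  0.30246898 -0.29900302 -0.12706043 -0.31374232 -0.00258014
 -0.94051772]
[[ 0.76  -0.623  0.184]
 [-0.497 -0.741 -0.452]
 [ 0.418  0.252 -0.873]]
```

```bash
cat > kin.py <<'E'
import numpy as np
from scipy.spatial.transform import Rotation as Ro
def fk(q,p):
    h,a,b,c,x1,x2,x3,x4,yaw=p[:9]
    T=np.eye(4)
    def mul(R=None,t=None):
        nonlocal T
        M=np.eye(4)
        if R is not None:M[:3,:3]=R
        if t is not None:M[:3,3]=t
        T=T@M
    z=lambda g:Ro.from_euler("z",-g).as_matrix(); y=lambda g:Ro.from_euler("y",g).as_matrix()
    mul(z(q[0]));mul(y(q[1]),[x1,0,h]);mul(z(q[2]));mul(y(q[3]),[x2,0,a]);mul(z(q[4]));mul(y(q[5]),[x3,0,b]);mul(z(q[6]));mul(Ro.from_euler("z",yaw).as_matrix(),[x4,0,c])
    return T
E
cat > fit.py <<'E'
from kin import *
from scipy.optimize import least_squares
D=[([-1.30156502,0.33287495,-0.06469446,1.46096293,0.02160754,1.34988027,-0.08852891],[0.17971554,0.59819599,0.22174168],[1.45403840e-01,9.89372130e-01,-7.11783914e-04,-6.64056490e-05]),
([-0.8059438,0.04378223,0.22596924,1.64376831,-0.00870868,1.45436148,0.69345923],[0.45025289,0.24529593,0.29818215],[1.48527205e-01,9.88908073e-01,-1.65863017e-04,6.82411892e-04]),
([-0.44950425,-0.12377559,0.73691092,1.76874526,0.08474877,1.46420332,1.5492871],[0.42213563,-0.19921857,0.29783553],[1.47525842e-01,9.89057916e-01,-6.57834491e-04,3.62091070e-04]),
([-2.55160899,-0.49931243,1.33543551,2.39034277,0.77056722,1.45735624,2.60221646],[0.25894814,0.13676142,0.05738196],[.945,-.207,.146,.207]),
([-2.50625078,-0.44983987,1.29106417,2.36511053,0.72002592,1.45668986,2.44394444],[0.26016525,0.14238805,0.07176499],[0.918,-0.305,0.164,0.192])]
def res(p):
    o=[]
    for q,x,e in D:
        T=fk(q,p); o+=list((T[:3,3]-x)*10); o+=list((Ro.from_matrix(T[:3,:3]).inv()*Ro.from_quat(e)).as_rotvec())
    return np.array(o)
best=None
for yaw in np.linspace(-3,3,9):
    s=least_squares(res,[.3,.4,.4,.3,0,0,0,0,yaw])
    if best is None or s.cost<best.cost: best=s
print(best.x.round(4),best.cost); print(best.fun.reshape(-1,6).round(3))
np.save("kin.npy",best.x)
E
python3 fit.py
```

```text
[-0.0559  0.8598  0.4245 -0.3344  0.2867 -0.0051  0.7943  0.1789 -4.7124] 0.09213113079271444
[[-0.328  0.075  0.03   0.    -0.     0.   ]
 [-0.062 -0.05   0.016  0.    -0.     0.   ]
 [ 0.086  0.158 -0.01  -0.    -0.     0.   ]
 [-0.005  0.021 -0.124  0.001  0.    -0.001]
 [ 0.085  0.     0.088 -0.001  0.     0.001]]
```

```bash
cat > fit2.py <<'E'
from kin import *
exec(open("fit.py").read().split("def res")[0].split("optimize import least_squares")[1])
z=lambda g:Ro.from_euler("z",-g).as_matrix(); y=lambda g:Ro.from_euler("y",g).as_matrix()
def pre(q):
    R=np.eye(3);L=[R]
    for i,g in enumerate(q):
        R=R@(y(g) if i%2 else z(g)); L.append(R)
    return L  # frames after each joint
def A(q): return np.hstack(pre(q))
if __name__=="__main__":
    M=np.vstack([A(q) for q,_,_ in D]);b=np.hstack([x for _,x,_ in D])
    for lam in (1e-2,1e-3,1e-4):
        t=np.linalg.solve(M.T@M+lam**2*np.eye(24),M.T@b)
        print(lam,np.abs(M@t-b).max());print(t.reshape(8,3).round(3))
E
python3 fit2.py
```

```text
0.01 0.00047326316589024753
[[ 0.012  0.003  0.1  ]
 [-0.021 -0.022  0.1  ]
 [ 0.012 -0.022  0.234]
 [ 0.045 -0.044  0.234]
 [ 0.067 -0.044  0.159]
 [ 0.009  0.038  0.159]
 [-0.139  0.038  0.129]
 [-0.002  0.021  0.129]]
0.001 4.875801087211862e-06
[[ 0.014  0.009  0.103]
 [-0.028 -0.024  0.103]
 [ 0.005 -0.024  0.241]
 [ 0.045 -0.041  0.241]
 [ 0.092 -0.041  0.167]
 [-0.003  0.038  0.167]
 [-0.131  0.038  0.131]
 [-0.     0.018  0.131]]
0.0001 4.875133319259817e-08
[[ 0.014  0.009  0.103]
 [-0.029 -0.024  0.103]
 [ 0.005 -0.024  0.241]
 [ 0.045 -0.041  0.241]
 [ 0.093 -0.041  0.167]
 [-0.003  0.038  0.167]
 [-0.13   0.038  0.131]
 [-0.     0.018  0.131]]
```

```bash
cat > sim.py <<'E'
from fit2 import *
M=np.vstack([A(q) for q,_,_ in D]);b=np.hstack([x for _,x,_ in D])
t=np.linalg.solve(M.T@M+1e-8*np.eye(24),M.T@b)
YAW=-4.7124
RT=Ro.from_euler("z",YAW).as_matrix()
def FK(q): return A(q)@t, pre(q)[-1]@RT
lo=np.array([-2.6,-.5,-1.47,.16,-1.27,.06,-2.6]);hi=np.array([2.6,2.12,1.34,2.42,4.41,2.06,2.6])
vmax=.7*np.array([2.22,2.22,2.79,2.79,3.14,3.14,3.14])/12
def err(q,p,R):
    x,Q=FK(q); return np.hstack([p-x, Ro.from_matrix(R@Q.T).as_rotvec()])
def jac(q):
    x,Q=FK(q);J=np.zeros((6,7))
    for i in range(7):
        d=q.copy();d[i]+=1e-5;x2,Q2=FK(d);J[:,i]=np.hstack([(x2-x)/1e-5,Ro.from_matrix(Q2@Q.T).as_rotvec()/1e-5])
    return J
def ik(q,p,R,lam=.05,n=30,w=1.0,post=None,kp=0):
    q0=q.copy();W=np.diag([1,1,1,w,w,w])
    for _ in range(n):
        e=W@err(q,p,R);J=W@jac(q)
        Ji=J.T@np.linalg.inv(J@J.T+lam**2*np.eye(6))
        dq=Ji@e
        if post is not None: dq+=(np.eye(7)-Ji@J)@(kp*(post-q))
        q=np.clip(q+dq,lo,hi)
    return q
def run(q,rows,cmd="reached",**k):
    p,R=FK(q);out=[]
    for row in rows:
        d=np.array(row[1:4])*.025;g=row[4]*np.pi/2
        tp=p+R@d;tR=R@Ro.from_euler("z",g).as_matrix()
        qn=ik(q,tp,tR,**k)
        s=np.max(np.abs(qn-q)/vmax);
        if s>1: qn=q+(qn-q)/s
        q=qn;p,R=FK(q) if cmd=="reached" else (tp,tR)
        out.append(q)
    return np.array(out)
E
cat > t1.py <<'E'
from sim import *
q=np.array(D[2][0])
rows=[[1,.055,-.84,.9,0]]*4+[[1,0,0,0,-.078]]*31+[[1,0,0,0,0]]
for k in (dict(),dict(w=.3),dict(w=.1),dict(lam=.01),dict(lam=.2,n=10),dict(post=np.array(D[0][0]),kp=.1)):
  for cmd in ("reached","int"):
    o=run(q,rows,cmd,**k);print(k,cmd)
    for i in (11,23,35): 
        x,R=FK(o[i]);print("  ",x.round(3),Ro.from_matrix(R).as_quat().round(3),o[i].round(2))
E
python3 t1.py
```

```text
{} reached
   [ 0.391 -0.274  0.209] [-0.254  0.967 -0.001 -0.   ] [-0.38  0.03  0.89  1.98 -0.03  1.14  2.6 ]
   [ 0.381 -0.256  0.218] [-0.518  0.842 -0.078 -0.129] [-1.07 -0.5   1.09  1.91  0.7   1.65  2.6 ]
   [ 0.369 -0.232  0.247] [-0.576  0.734 -0.18  -0.311] [-1.29 -0.5   0.93  1.91  0.94  2.06  2.6 ]
{} int
   [ 0.391 -0.274  0.209] [-0.254  0.967 -0.001  0.   ] [-0.39  0.03  0.9   1.98 -0.03  1.14  2.6 ]
   [ 0.376 -0.266  0.204] [-0.55   0.81  -0.162 -0.124] [-0.99 -0.5   1.01  2.03  0.83  1.49  2.6 ]
   [ 0.328 -0.323  0.177] [-0.495  0.774 -0.365 -0.153] [-0.83 -0.39  0.96  2.26  1.24  1.2   2.29]
{'w': 0.3} reached
   [ 0.391 -0.274  0.209] [-0.256  0.967 -0.003 -0.001] [-0.39  0.03  0.89  1.98 -0.02  1.14  2.6 ]
   [ 0.381 -0.257  0.218] [-0.52   0.839 -0.084 -0.133] [-1.07 -0.5   1.08  1.91  0.71  1.65  2.6 ]
   [ 0.368 -0.234  0.246] [-0.576  0.731 -0.185 -0.314] [-1.3  -0.5   0.93  1.92  0.95  2.06  2.6 ]
{'w': 0.3} int
   [ 0.391 -0.274  0.209] [-0.256  0.967 -0.003 -0.001] [-0.39  0.03  0.9   1.98 -0.02  1.14  2.6 ]
   [ 0.376 -0.267  0.204] [-0.55   0.809 -0.164 
[... 2247 characters left out ...]
332  0.941 -0.051 -0.05 ] [-1.03 -0.5   1.05  1.83  0.56  1.63  2.22]
   [ 0.385 -0.185  0.252] [-0.594  0.771 -0.109 -0.199] [-1.19 -0.5   0.9   1.87  0.73  1.91  2.6 ]
   [ 0.353 -0.148  0.248] [-0.62   0.735 -0.128 -0.244] [-1.11 -0.4   0.74  1.94  0.66  1.91  2.6 ]
{'post': array([-1.30156502,  0.33287495, -0.06469446,  1.46096293,  0.02160754,
        1.34988027, -0.08852891]), 'kp': 0.1} int
   [ 0.392 -0.276  0.211] [-0.335  0.941 -0.025 -0.029] [-1.04 -0.5   1.25  1.89  0.55  1.47  2.35]
   [ 0.375 -0.264  0.204] [-0.551  0.809 -0.161 -0.124] [-0.99 -0.5   1.    2.03  0.83  1.5   2.6 ]
   [ 0.277 -0.292  0.2  ] [-0.461  0.846 -0.159 -0.215] [-0.74 -0.44  0.83  2.09  0.81  1.62  2.5 ]
```

```bash
cat > t2.py <<'E'
from sim import *
import itertools
q=np.array(D[2][0])
rows=[[1,.055,-.84,.9,0]]*4+[[1,0,0,0,-.078]]*31+[[1,0,0,0,0]]
obs={11:([.393,-.2753,.2124],[-.267,.964,-.005,.002]),23:([.4245,-.061,.1691],[.732,-.669,.084,.094]),35:([.2589,.1368,.0574],[.945,-.207,.146,.207])}
L=[]
for w,lam,n,cmd in itertools.product((.3,1,3,10),(.01,.05,.2,.5),(1,3,10,30),("reached","int")):
    o=run(q,rows,cmd,w=w,lam=lam,n=n);c=0
    for i,(x,e) in obs.items():
        X,R=FK(o[i]);c+=np.linalg.norm(X-x)*5+ (Ro.from_matrix(R).inv()*Ro.from_quat(e)).magnitude()
    L.append((c,w,lam,n,cmd))
L.sort();print(*L[:12],sep="\n")
c,w,lam,n,cmd=L[0];o=run(q,rows,cmd,w=w,lam=lam,n=n)
for i in (11,23,35):
    x,R=FK(o[i]);print("  ",x.round(3),Ro.from_matrix(R).as_quat().round(3),o[i].round(2))
E
python3 t2.py
```

```text
(np.float64(1.0998537202478595), 1, 0.5, 30, 'reached')
(np.float64(1.3183726455863254), 3, 0.5, 30, 'reached')
(np.float64(1.3554314683595092), 10, 0.5, 30, 'reached')
(np.float64(1.7149185344336988), 1, 0.5, 10, 'reached')
(np.float64(1.9962598033421823), 3, 0.5, 10, 'reached')
(np.float64(2.0350185764708453), 10, 0.5, 10, 'reached')
(np.float64(2.246966559360725), 1, 0.5, 1, 'int')
(np.float64(2.2857054369850918), 1, 0.5, 3, 'int')
(np.float64(2.62816836606737), 3, 0.5, 3, 'int')
(np.float64(2.6358728413261847), 3, 0.5, 1, 'int')
(np.float64(2.6592793160077086), 0.3, 0.5, 30, 'reached')
(np.float64(2.6917375838164554), 10, 0.5, 1, 'int')
   [ 0.38  -0.253  0.226] [-0.321  0.947 -0.004 -0.001] [-0.5  -0.12  0.92  1.98  0.11  1.23  2.6 ]
   [ 0.37  -0.036  0.169] [ 0.739 -0.661  0.057  0.118] [-1.44 -0.5   0.97  2.12  0.58  1.55  2.6 ]
   [0.218 0.115 0.092] [ 0.934 -0.26   0.08   0.23 ] [-2.32 -0.5   1.07  2.38  0.53  1.56  2.6 ]
```

```bash
cat > t3.py <<'E'
from sim import *
import sim, itertools
from scipy.optimize import least_squares
def ikl(q,p,R,w=1,mu=1e-3,post=None,**k):
    def f(v): 
        e=err(v,p,R);e[3:]*=w
        return np.hstack([e,mu*(v-q)])
    def j(v):
        J=jac(v);J[3:]*=w
        return np.vstack([J,mu*np.eye(7)])
    x0=np.clip(q,lo+1e-6,hi-1e-6)
    return least_squares(f,x0,j,bounds=(lo-1e-9,hi+1e-9),max_nfev=30).x
if __name__=="__main__":
  sim.ik=ikl
  q=np.array(D[2][0])
  rows=[[1,.055,-.84,.9,0]]*4+[[1,0,0,0,-.078]]*31+[[1,0,0,0,0]]
  for w,mu in itertools.product((.3,1,3),(1e-3,.03,.1,.3)):
    o=run(q,rows,"reached",w=w,mu=mu);print(w,mu)
    for i in (11,23,35):
        x,R=FK(o[i]);print("  ",x.round(3),Ro.from_matrix(R).as_quat().round(3),o[i].round(2))
E
time python3 t3.py
```

```text
0.3 0.001
   [ 0.422 -0.199  0.298] [ 0.148  0.989 -0.001  0.   ] [-0.45 -0.12  0.74  1.77  0.08  1.46  1.55]
   [ 0.422 -0.199  0.298] [ 0.148  0.989 -0.001  0.   ] [-0.45 -0.12  0.74  1.77  0.08  1.46  1.55]
   [ 0.422 -0.199  0.298] [ 0.148  0.989 -0.001  0.   ] [-0.45 -0.12  0.74  1.77  0.08  1.46  1.55]
0.3 0.03
   [ 0.422 -0.199  0.298] [ 0.148  0.989 -0.001  0.   ] [-0.45 -0.12  0.74  1.77  0.08  1.46  1.55]
   [ 0.422 -0.199  0.298] [ 0.148  0.989 -0.001  0.   ] [-0.45 -0.12  0.74  1.77  0.08  1.46  1.55]
   [ 0.422 -0.199  0.298] [ 0.148  0.989 -0.001  0.   ] [-0.45 -0.12  0.74  1.77  0.08  1.46  1.55]
0.3 0.1
   [ 0.422 -0.199  0.298] [ 0.148  0.989 -0.001  0.   ] [-0.45 -0.12  0.74  1.77  0.08  1.46  1.55]
   [ 0.422 -0.199  0.298] [ 0.148  0.989 -0.001  0.   ] [-0.45 -0.12  0.74  1.77  0.08  1.46  1.55]
   [ 0.422 -0.199  0.298] [ 0.148  0.989 -0.001  0.   ] [-0.45 -0.12  0.74  1.77  0.08  1.46  1.55]
0.3 0.3
   [ 0.422 -0.199  0.298] [ 0.148  0.989 -0.001  0.   ] [-0.45 -0.12  0.74  1.77  0.08  1.46  1.55]
   [ 0.422 -0.199  0.298] [ 0.148  0.989 -0.001  0.   ] [-0.45 -0
[... 1929 characters left out ...]
  ] [-0.45 -0.12  0.74  1.77  0.08  1.46  1.55]
3 0.1
   [ 0.422 -0.199  0.298] [ 0.148  0.989 -0.001  0.   ] [-0.45 -0.12  0.74  1.77  0.08  1.46  1.55]
   [ 0.422 -0.199  0.298] [ 0.148  0.989 -0.001  0.   ] [-0.45 -0.12  0.74  1.77  0.08  1.46  1.55]
   [ 0.422 -0.199  0.298] [ 0.148  0.989 -0.001  0.   ] [-0.45 -0.12  0.74  1.77  0.08  1.46  1.55]
3 0.3
   [ 0.422 -0.199  0.298] [ 0.148  0.989 -0.001  0.   ] [-0.45 -0.12  0.74  1.77  0.08  1.46  1.55]
   [ 0.422 -0.199  0.298] [ 0.148  0.989 -0.001  0.   ] [-0.45 -0.12  0.74  1.77  0.08  1.46  1.55]
   [ 0.422 -0.199  0.298] [ 0.148  0.989 -0.001  0.   ] [-0.45 -0.12  0.74  1.77  0.08  1.46  1.55]
real	0m8.355s
user	0m8.703s
sys	0m0.136s
```

```bash
sed -i 's/J=jac(v);J\[3:\]\*=w/J=-jac(v);J[3:]*=w/' t3.py; time python3 t3.py
```

```text
0.3 0.001
   [ 0.392 -0.279  0.217] [-0.255  0.967 -0.01   0.003] [-0.59 -0.03  1.09  1.98  0.04  1.16  2.57]
   [ 0.406 -0.176  0.188] [-0.633  0.753 -0.137 -0.116] [-1.22 -0.5   1.03  2.05  0.77  1.51  2.6 ]
   [ 0.358 -0.058  0.103] [ 0.823 -0.425  0.232  0.296] [-1.96 -0.5   1.18  2.31  0.98  1.73  2.6 ]
0.3 0.03
   [ 0.389 -0.27   0.218] [-0.292  0.956 -0.016 -0.005] [-0.51 -0.04  0.98  1.98  0.07  1.18  2.6 ]
   [ 0.399 -0.161  0.187] [-0.652  0.733 -0.143 -0.128] [-1.23 -0.5   0.99  2.07  0.78  1.54  2.6 ]
   [ 0.343 -0.045  0.104] [ 0.834 -0.398  0.229  0.305] [-2.   -0.5   1.14  2.33  0.94  1.76  2.6 ]
0.3 0.1
   [ 0.384 -0.252  0.231] [-0.289  0.956 -0.035 -0.029] [-0.46 -0.1   0.83  1.94  0.17  1.27  2.48]
   [ 0.374 -0.136  0.201] [-0.673  0.711 -0.156 -0.129] [-1.13 -0.5   0.8   2.11  0.73  1.57  2.6 ]
   [ 0.309 -0.03   0.126] [ 0.852 -0.375  0.235  0.281] [-1.83 -0.5   0.82  2.37  0.8   1.79  2.6 ]
0.3 0.3
   [ 0.394 -0.198  0.252] [-0.131  0.988 -0.061 -0.05 ] [-0.51 -0.13  0.71  1.88  0.24  1.43  1.99]
   [ 0.396 -0.117  0.237] [-0.553  0.821 -0.101 -0.106] [-0.68 -0
[... 1869 characters left out ...]
54 0.012 0.012] [-2.6  -0.5   0.55  2.42  0.28  1.21  2.6 ]
3 0.1
   [ 0.383 -0.244  0.236] [-0.335  0.942 -0.001 -0.   ] [-0.49 -0.14  0.88  1.96  0.11  1.27  2.6 ]
   [0.308 0.162 0.172] [ 0.873 -0.488  0.006  0.006] [-1.76 -0.5   0.86  2.25  0.4   1.27  2.6 ]
   [-0.05   0.22   0.176] [0.99  0.143 0.009 0.009] [-2.6  -0.5   0.29  2.42  0.15  1.23  2.6 ]
3 0.3
   [ 0.393 -0.144  0.272] [-0.332  0.943 -0.002 -0.001] [-0.6  -0.27  0.69  1.92  0.17  1.43  2.3 ]
   [0.256 0.174 0.26 ] [ 0.874 -0.486  0.006  0.005] [-1.43 -0.5   0.39  2.12  0.2   1.5   2.6 ]
   [-0.091  0.217  0.241] [0.988 0.155 0.008 0.009] [-2.51 -0.5   0.1   2.24  0.05  1.43  2.6 ]
real	0m18.339s
user	0m18.881s
sys	0m0.068s
```

```bash
nproc
cat > fs.py <<'E'
from fit2 import *
from scipy.optimize import lsq_linear
import os,json
if os.path.exists("log.json"): D=D+[tuple(d) for d in json.load(open("log.json"))]
M=np.vstack([A(q) for q,_,_ in D]);b=np.hstack([x for _,x,_ in D])
t=np.linalg.solve(M.T@M+1e-8*np.eye(24),M.T@b).reshape(8,3)
RT=Ro.from_euler("z",-4.71239).as_matrix()
lo=np.array([-2.6,-.5,-1.47,.16,-1.27,.06,-2.6]);hi=np.array([2.6,2.12,1.34,2.42,4.41,2.06,2.6])
vmax=.7*np.array([2.22,2.22,2.79,2.79,3.14,3.14,3.14])/12
def fkj(q):
    R=np.eye(3);x=R@t[0];ax=[];og=[]
    c,s=np.cos(q),np.sin(q)
    for i in range(7):
        if i%2: ax.append(R[:,1]);og.append(x);R=R@np.array([[c[i],0,s[i]],[0,1,0],[-s[i],0,c[i]]])
        else: ax.append(-R[:,2]);og.append(x);R=R@np.array([[c[i],s[i],0],[-s[i],c[i],0],[0,0,1]])
        x=x+R@t[i+1]
    ax=np.array(ax);og=np.array(og)
    return x,R@RT,np.vstack([np.cross(ax,x-og).T,ax.T])
def FK(q): return fkj(q)[:2]
def rv(Rm):
    return Ro.from_matrix(Rm).as_rotvec()
W=.55
def ik(q,p,R,w=None,mu=1e-3,n=6):
    w=W if w is None else w
    q0=q;q=q.copy()
    for _ in range(n):
        x,Q,J=fkj(q);e=np.hstack([p-x,w*rv(R@Q.T)]);J=J.copy();J[3:]*=w
        # active-set projected damped GN
        act=np.zeros(7,bool)
        for _ in range(7):
            f=~act;Jf=J[:,f]
            d=np.zeros(7);d[f]=np.linalg.solve(Jf.T@Jf+mu*2e-2*np.eye(f.sum()),Jf.T@e)
            viol=((q+d<lo)&(q<=lo+1e-6))|((q+d>hi)&(q>=hi-1e-6))
            viol&=f
            if not viol.any(): break
            act|=viol
        s=1.0
        for i in range(7):
            if d[i]>1e-12:s=min(s,max(0,hi[i]-q[i])/d[i])
            elif d[i]<-1e-12:s=min(s,max(0,q[i]-lo[i])/-d[i])
        q=np.clip(q+max(s,0)*d,lo,hi)
        if np.abs(d).max()<1e-4:break
    return q
def run(q,rows,**k):
    q=np.clip(np.array(q,float),lo,hi);p,R=FK(q);out=[]
    for row in rows:
        g=row[4]*np.pi/2;g=np.clip(g,-.125,.125)
        tp=p+R@(np.array(row[1:4])*.025);tR=R@Ro.from_euler("z",g).as_matrix()
        qn=ik(q,tp,tR,**k)
        s=np.max(np.abs(qn-q)/vmax)
        if s>1: qn=q+(qn-q)/s
        q=qn;p,R=FK(q);out.append(q)
    return np.array(out)
def show(q):
    x,R=FK(q);return f"{x.round(3)} z={R[:,2].round(3)} yaw_y={np.degrees(np.arctan2(R[1,1],R[0,1])):.0f} q={np.round(q,2)}"
E
cat > t4.py <<'E'
from fs import *
import time
q=D[2][0]
rows=[[1,.055,-.84,.9,0]]*4+[[1,0,0,0,-.078]]*31+[[1,0,0,0,0]]
for w in (.3,.45,.55,.7,1):
    t0=time.time();o=run(q,rows,w=w);print(w,time.time()-t0)
    for i in (11,23,35):
        x,R=FK(o[i]);print("  ",x.round(3),Ro.from_matrix(R).as_quat().round(3),o[i].round(2))
E
python3 t4.py
```

```text
4
0.3 0.07061624526977539
   [ 0.388 -0.284  0.206] [-0.23   0.973 -0.009 -0.013] [-0.12  0.07  0.63  1.94 -0.01  1.15  2.56]
   [ 0.358 -0.266  0.12 ] [-0.392  0.909  0.042 -0.133] [ 1.41  0.47 -1.1   1.7   0.53  1.51  2.58]
   [ 0.378 -0.138  0.036] [-0.648  0.727  0.034 -0.225] [ 1.21  0.88 -1.47  1.75  0.96  1.83  2.6 ]
0.45 0.07436895370483398
   [ 0.387 -0.284  0.205] [-0.23   0.973 -0.009 -0.014] [-0.12  0.07  0.63  1.94 -0.01  1.16  2.55]
   [ 0.357 -0.266  0.119] [-0.393  0.909  0.042 -0.135] [ 1.41  0.47 -1.1   1.7   0.53  1.51  2.58]
   [ 0.371 -0.062 -0.002] [ 0.722 -0.664 -0.055  0.187] [ 1.11  0.97 -1.47  1.83  0.97  1.74  2.6 ]
0.55 0.07235050201416016
   [ 0.387 -0.284  0.205] [-0.23   0.973 -0.009 -0.014] [-0.12  0.07  0.63  1.94 -0.01  1.16  2.55]
   [ 0.357 -0.266  0.119] [-0.393  0.909  0.042 -0.136] [ 1.41  0.47 -1.1   1.7   0.53  1.51  2.58]
   [ 0.362 -0.024 -0.019] [ 0.755 -0.631 -0.067  0.167] [ 1.05  1.02 -1.47  1.87  0.98  1.69  2.6 ]
0.7 0.07402682304382324
   [ 0.387 -0.284  0.205] [-0.23   0.973 -0.009 -0.014] [-0.12  0.07  0.63  1.94 -0.01  1.16  2.55]
   [ 0.357 -0.266  0.119] [-0.393  0.908  0.041 -0.136] [ 1.41  0.47 -1.1   1.7   0.53  1.51  2.58]
   [ 0.349  0.015 -0.035] [ 0.787 -0.595 -0.082  0.145] [ 1.    1.07 -1.47  1.91  0.99  1.63  2.6 ]
1 0.07602429389953613
   [ 0.387 -0.284  0.205] [-0.23   0.973 -0.009 -0.014] [-0.12  0.07  0.63  1.94 -0.01  1.16  2.55]
   [ 0.356 -0.266  0.118] [-0.393  0.908  0.041 -0.137] [ 1.41  0.48 -1.1   1.7   0.54  1.52  2.58]
   [ 0.33   0.058 -0.049] [ 0.818 -0.553 -0.099  0.121] [ 0.93  1.13 -1.47  1.95  1.    1.58  2.6 ]
```

```bash
cat >> fs.py <<'E'
from scipy.optimize import least_squares
def ik(q,p,R,w=None,mu=1e-3,nf=12):
    w=W if w is None else w
    def f(v):
        x,Q,_=fkj(v); return np.hstack([p-x,w*rv(R@Q.T),mu*(v-q)])
    def j(v):
        J=-fkj(v)[2];J[3:]*=w;return np.vstack([J,mu*np.eye(7)])
    return least_squares(f,np.clip(q,lo+1e-5,hi-1e-5),j,bounds=(lo-1e-9,hi+1e-9),max_nfev=nf,ftol=1e-5,xtol=1e-5).x
E
sed -i 's/(.3,.45,.55,.7,1)/(.4,.5,.6,.7,.8)/' t4.py; OMP_NUM_THREADS=1 python3 t4.py
```

```text
0.4 0.2902405261993408
   [ 0.392 -0.279  0.216] [-0.267  0.964 -0.008  0.003] [-0.7  -0.06  1.2   1.98  0.06  1.17  2.58]
   [ 0.406 -0.118  0.169] [-0.683  0.714 -0.117 -0.103] [-1.33 -0.5   1.05  2.1   0.73  1.46  2.6 ]
   [0.311 0.031 0.065] [ 0.898 -0.31   0.19   0.246] [-2.22 -0.5   1.26  2.41  0.89  1.55  2.6 ]
0.5 0.35138964653015137
   [ 0.392 -0.279  0.212] [-0.255  0.967 -0.005  0.001] [-0.74 -0.04  1.24  1.99  0.04  1.16  2.58]
   [ 0.402 -0.077  0.157] [ 0.712 -0.691  0.094  0.084] [-1.4  -0.5   1.08  2.14  0.69  1.41  2.6 ]
   [0.276 0.105 0.051] [ 0.937 -0.241  0.154  0.201] [-2.44 -0.5   1.34  2.42  0.83  1.42  2.6 ]
0.6 0.26513051986694336
   [ 0.392 -0.279  0.212] [-0.259  0.966 -0.005  0.002] [-0.74 -0.05  1.24  1.99  0.05  1.16  2.58]
   [ 0.397 -0.04   0.151] [ 0.738 -0.667  0.079  0.07 ] [-1.47 -0.5   1.08  2.16  0.65  1.37  2.6 ]
   [0.24  0.163 0.052] [ 0.961 -0.182  0.128  0.164] [-2.59 -0.5   1.34  2.42  0.77  1.34  2.6 ]
0.7 0.2643764019012451
   [ 0.392 -0.279  0.212] [-0.257  0.966 -0.005  0.002] [-0.74 -0.04  1.24  1.99  0.05  1.16  2.58]
   [ 0.391 -0.013  0.147] [ 0.755 -0.649  0.065  0.058] [-1.52 -0.5   1.08  2.18  0.62  1.33  2.6 ]
   [0.204 0.197 0.069] [ 0.975 -0.14   0.11   0.132] [-2.6  -0.5   1.19  2.42  0.68  1.33  2.6 ]
0.8 0.25890302658081055
   [ 0.392 -0.279  0.213] [-0.258  0.966 -0.005  0.002] [-0.74 -0.05  1.24  1.99  0.05  1.16  2.57]
   [0.387 0.009 0.145] [ 0.769 -0.635  0.055  0.048] [-1.55 -0.5   1.09  2.2   0.6   1.3   2.6 ]
   [0.172 0.218 0.084] [ 0.984 -0.107  0.094  0.108] [-2.6  -0.5   1.07  2.42  0.6   1.31  2.6 ]
```

Request:
{"api": "move_arm", "payload": {
  "deltas": [
    [1,0,-0.4,-1,0.04],
    [1,0,-0.4,-1,0.04],
    [1,0,-0.4,-1,0.04],
    [1,0,-0.4,-1,0.04],
    [1,0,-0.4,-1,0.04]
  ]
}}

```text
time: 8.17
ee_pos: [0.2727, 0.2334, 0.1718]
eef_rot: [0.86, -0.445, 0.192, 0.163]
ft_force: [1.9, -0.9, -0.1]
width: 0.0869
```

```bash
cat > st.py <<'E'
from bench import r
import json,os,numpy as np
s=r.read_state()
L=json.load(open("log.json")) if os.path.exists("log.json") else []
L.append([list(map(float,s["joint_positions"])),list(map(float,s["ee_pos"])),list(map(float,s["eef_rot"]))])
json.dump(L,open("log.json","w"))
from scipy.spatial.transform import Rotation as Ro
R=Ro.from_quat(s["eef_rot"]).as_matrix()
print(round(s["time"],2),s["ee_pos"].round(4),"q",s["joint_positions"].round(3));print("tx",R[:,0].round(3),"ty",R[:,1].round(3),"tz",R[:,2].round(3),"yaw_y",np.degrees(np.arctan2(R[1,1],R[0,1])).round(2),"f",s["ft_force"].round(1),"w",s["width"].round(4))
E
python3 st.py
python3 - <<'E'
from fs import *
print(t.round(3), np.abs(M@t.ravel()-b).max())
import fs;fs.W=.5
o=run([-2.50625078,-0.44983987,1.29106417,2.36511053,0.72002592,1.45668986,2.44394444],[[1,0,-.4,-1,.04]]*5);print(show(o[-1]))
E
```

```text
8.17 [0.2727 0.2334 0.1718] q [-2.554 -0.182  1.318  2.082  0.489  1.539  2.357]
[[ 0.    -0.     0.129]
 [ 0.    -0.011  0.129]
 [-0.    -0.011  0.224]
 [ 0.    -0.012  0.224]
 [ 0.    -0.012  0.245]
 [-0.    -0.     0.245]
 [-0.    -0.     0.176]
 [-0.     0.     0.176]] 4.614325466167912e-08
[0.273 0.232 0.171] z=[ 0.184 -0.452 -0.873] yaw_y=-146 q=[-2.59 -0.23  1.34  2.08  0.52  1.56  2.32]Traceback (most recent call last):
  File "st.py", line 9, in <module>
    print(round(s["time"],2),s["ee_pos"].round(4),"q",s["joint_positions"].round(3));print("tx",R[:,0].round(3),"ty",R[:,1].round(3),"tz",R[:,2].round(3),"yaw_y",np.degrees(np.arctan2(R[1,1],R[0,1])).round(2),"f",s["ft_force"].round(1),"w",s["width"].round(4))
                                                                                                                                                                                                                                                ^^^^^^^^^^^^^^^^
AttributeError: 'float' object has no attribute 'round'
```

```bash
sed -i 's/s\["width"\].round(4)/round(float(s["width"]),4)/' st.py; 
sed -e 's/^q0=.*/q0=np.array(D[-1][0])/' -e 's/^NS=4;NR=10/NS=4;NR=11/' -e 's/range(22)/range(26)/' cem.py > cem2.py
python3 - <<'E'
s=open("cem2.py").read()
s=s.replace("    x,R=FK(o[-1]);tilt","    c+=.3*np.sum(np.maximum(0,np.abs(o[5:,[0,6]])-2.4))\n    x,R=FK(o[-1]);tilt").replace("10*tilt","14*tilt")
s=s.replace("m[3::4]=.5;","m[:]=[-.1,-.2,-.9,.3, .3,.0,-.9,.3, .5,.4,-.9,.2, 0,-.2,.3,.5];").replace("np.ones(NS*4)*.7","np.ones(NS*4)*.6")
open("cem2.py","w").write(s)
E
time python3 cem2.py
```

```text
3 5.9712927578354655 6.96705009894412
7 5.148801504054679 5.722178697191507
11 3.9090963809634336 4.6381456387904025
15 3.728805356010863 4.286171679718279
19 4.104196283172568 4.286592627919032
21 3.7549005674302856 4.218390169227045
23 3.88024597317915 4.097955067035473
[[-0.09  0.47 -0.96  0.88]
 [ 1.   -0.56 -1.    0.55]
 [ 0.8  -0.26 -0.91  0.25]
 [-0.64 -0.5   0.52  0.67]]
5 [0.194 0.274 0.271] z=[ 0.184 -0.451 -0.873] yaw_y=-173 q=[-2.45 -0.2   0.97  1.93  0.38  1.8   1.69]
10 [0.118 0.342 0.357] z=[ 0.184 -0.451 -0.873] yaw_y=158 q=[-2.46 -0.01  0.92  1.66  0.22  1.95  1.17]
15 [0.102 0.341 0.412] z=[ 0.184 -0.44  -0.879] yaw_y=146 q=[-2.08 -0.01  0.49  1.55  0.21  2.06  0.96]
20 [0.123 0.311 0.445] z=[ 0.11  -0.359 -0.927] yaw_y=144 q=[-1.43 -0.09 -0.05  1.53  0.16  2.06  1.05]
25 [0.131 0.271 0.486] z=[ 0.066 -0.259 -0.964] yaw_y=142 q=[-0.78 -0.22 -0.48  1.5   0.06  2.06  1.24]
30 [0.123 0.233 0.517] z=[ 0.095 -0.183 -0.979] yaw_y=137 q=[-0.22 -0.44 -0.69  1.5  -0.09  2.06  1.5 ]
35 [0.157 0.203 0.514] z=[ 0.144 -0.124 -0.982] yaw_y=122 q=[-0.36 -0.48 -0.5   1.57 -0.03  1.99  1.31]
40 [0.263 0.171 0.468] z=[ 0.144 -0.124 -0.982] yaw_y=99 q=[-0.21 -0.41 -0.44  1.65  0.02  1.82  1.11]
real	6m13.634s
user	22m29.577s
sys	0m0.488s
```

Request:
{"api": "move_arm", "payload": {
  "deltas": [
    [1,-0.09,0.47,-0.96,0.069],
    [1,-0.09,0.47,-0.96,0.069],
    [1,-0.09,0.47,-0.96,0.069],
    [1,-0.09,0.47,-0.96,0.069],
    [1,-0.09,0.47,-0.96,0.069],
    [1,-0.09,0.47,-0.96,0.069],
    [1,-0.09,0.47,-0.96,0.069],
    [1,-0.09,0.47,-0.96,0.069],
    [1,-0.09,0.47,-0.96,0.069],
    [1,-0.09,0.47,-0.96,0.069],
    [1,-0.09,0.47,-0.96,0.069]
  ]
}}

```text
time: 9.08
ee_pos: [0.1026, 0.3593, 0.3729]
eef_rot: [-0.461, 0.851, -0.251, -0.027]
ft_force: [-0.3, 0.7, 0.4]
width: 0.0874
```

Request:
{"api": "move_arm", "payload": {
  "deltas": [
    [1,1,-0.56,-1,0.043],
    [1,1,-0.56,-1,0.043],
    [1,1,-0.56,-1,0.043],
    [1,1,-0.56,-1,0.043],
    [1,1,-0.56,-1,0.043],
    [1,1,-0.56,-1,0.043],
    [1,1,-0.56,-1,0.043],
    [1,1,-0.56,-1,0.043],
    [1,1,-0.56,-1,0.043],
    [1,1,-0.56,-1,0.043],
    [1,1,-0.56,-1,0.043]
  ]
}}

```text
time: 10.0
ee_pos: [0.1168, 0.2988, 0.4544]
eef_rot: [-0.414, 0.892, -0.18, -0.021]
ft_force: [-0.0, 0.0, 0.5]
width: 0.0866
```

```bash
python3 st.py
```

```text
10.0 [0.1168 0.2988 0.4544] q [-1.1   -0.122 -0.344  1.525  0.132  2.059  1.048]
tx [-0.657 -0.731  0.187] ty [-0.746  0.592 -0.304] tz [ 0.112 -0.339 -0.934] yaw_y 141.54 f [-0.   0.   0.5] w 0.0866
```

```bash
python3 - <<'E'
s=open("cem2.py").read()
s=s.replace("NS=4;NR=11","NS=3;NR=10").replace(".10+min(.06,.01*i)",".2").replace("x[2]-.6","x[2]-.7").replace("range(26)","range(16)").replace("m[:]=[-.1,-.2,-.9,.3, .3,.0,-.9,.3, .5,.4,-.9,.2, 0,-.2,.3,.5];","m[:]=[.9,-.3,-.9,.3]*3;").replace("14*tilt","30*tilt").replace(".15*np.abs",".03*np.abs").replace("20*max(0,.25-np","20*max(0,.2-np")
open("cem3.py","w").write(s)
E
time python3 cem3.py
```

```text
3 6.769502155216001 7.250008866355369
7 3.642343164896714 5.0879285445830185
11 2.0999652200889596 2.9297183852222095
15 1.0594878934149419 1.9606774225754506
[[ 1.   -0.36 -0.98 -0.34]
 [ 0.86 -1.   -0.49  0.9 ]
 [ 0.81 -0.4   0.96  0.57]]
5 [0.118 0.257 0.494] z=[ 0.089 -0.249 -0.964] yaw_y=143 q=[-0.45 -0.31 -0.69  1.51 -0.    2.06  1.37]
10 [0.123 0.193 0.532] z=[ 0.164 -0.151 -0.975] yaw_y=153 q=[-0.44 -0.5  -0.51  1.54 -0.01  2.06  1.77]
15 [0.213 0.087 0.583] z=[ 0.182 -0.128 -0.975] yaw_y=121 q=[-0.22 -0.5  -0.29  1.46  0.07  2.06  1.67]
20 [ 0.227 -0.055  0.632] z=[ 0.199 -0.124 -0.972] yaw_y=90 q=[ 0.43 -0.5  -0.21  1.35 -0.03  2.06  1.8 ]
25 [ 0.211 -0.131  0.556] z=[ 0.096 -0.082 -0.992] yaw_y=71 q=[ 0.62 -0.5  -0.13  1.53 -0.04  1.99  1.72]
30 [ 0.164 -0.188  0.465] z=[ 0.012 -0.006 -1.   ] yaw_y=51 q=[ 0.96 -0.5  -0.15  1.72 -0.08  1.9   1.7 ]
real	3m2.434s
user	11m8.883s
sys	0m0.344s
```

Request:
{"api": "move_arm", "payload": {
  "deltas": [
    [1,1,-0.36,-0.98,-0.0265],
    [1,1,-0.36,-0.98,-0.0265],
    [1,1,-0.36,-0.98,-0.0265],
    [1,1,-0.36,-0.98,-0.0265],
    [1,1,-0.36,-0.98,-0.0265],
    [1,1,-0.36,-0.98,-0.0265],
    [1,1,-0.36,-0.98,-0.0265],
    [1,1,-0.36,-0.98,-0.0265],
    [1,1,-0.36,-0.98,-0.0265],
    [1,1,-0.36,-0.98,-0.0265]
  ]
}}

```text
time: 10.83
ee_pos: [0.1369, 0.2106, 0.5071]
eef_rot: [-0.496, 0.858, -0.13, -0.013]
ft_force: [1.6, -1.9, 1.1]
width: 0.0868
```

Request:
{"api": "move_arm", "payload": {
  "deltas": [
    [1,0.86,-1,-0.49,0.07],
    [1,0.86,-1,-0.49,0.07],
    [1,0.86,-1,-0.49,0.07],
    [1,0.86,-1,-0.49,0.07],
    [1,0.86,-1,-0.49,0.07],
    [1,0.86,-1,-0.49,0.07],
    [1,0.86,-1,-0.49,0.07],
    [1,0.86,-1,-0.49,0.07],
    [1,0.86,-1,-0.49,0.07],
    [1,0.86,-1,-0.49,0.07]
  ]
}}

```text
time: 11.67
ee_pos: [0.2325, -0.0323, 0.6159]
eef_rot: [0.012, 0.991, -0.1, 0.084]
ft_force: [1.2, -0.0, 0.8]
width: 0.0869
```

```bash
python3 st.py
python3 - <<'E'
import fs; from fs import *
fs.W=.5
o=run(D[-1][0],[[1,.81,-.4,.96,.0445]]*12)
for i in (3,7,9,11): print(i,show(o[i]))
E
```

```text
11.67 [ 0.2325 -0.0323  0.6159] q [ 0.329 -0.499 -0.289  1.385  0.062  2.058  1.641]
tx [-0.986  0.007 -0.168] ty [ 0.041  0.98  -0.196] tz [ 0.163 -0.201 -0.966] yaw_y 87.6 f [ 1.2 -0.   0.8] w 0.0869
3 [ 0.229 -0.074  0.568] z=[ 0.083 -0.193 -0.978] yaw_y=74 q=[ 0.13 -0.5  -0.13  1.51  0.14  2.04  1.38]
7 [ 0.216 -0.111  0.51 ] z=[-0.021 -0.168 -0.986] yaw_y=58 q=[ 0.33 -0.5  -0.14  1.64  0.11  1.98  1.26]
9 [ 0.207 -0.123  0.478] z=[-0.072 -0.15  -0.986] yaw_y=49 q=[ 0.4  -0.5  -0.14  1.71  0.1   1.96  1.17]
11 [ 0.197 -0.13   0.445] z=[-0.121 -0.129 -0.984] yaw_y=41 q=[ 0.44 -0.5  -0.15  1.78  0.1   1.93  1.07]
```

```bash
sed -e 's/m\[:\]=\[.9,-.3,-.9,.3\]\*3;/m[:]=[.5,-.5,.5,.3]*3;/' -e 's/NS=3;NR=10/NS=3;NR=8/' -e 's/range(16)/range(20)/' cem3.py>cem4.py; time python3 cem4.py
```

```text
3 1.5211918089823424 2.5460633678252482
7 1.4265197863663814 1.657489543293809
11 1.1214637672982506 1.3369015606077037
15 0.4038284903043916 0.8533530085720805
19 0.3523019936889004 0.5841659901894575
[[ 0.64 -0.98  0.42  0.68]
 [ 0.77 -0.06  0.85  0.63]
 [ 0.    0.8   0.51  0.85]]
5 [ 0.19  -0.149  0.605] z=[ 0.108 -0.18  -0.978] yaw_y=66 q=[ 0.61 -0.5  -0.13  1.42  0.05  2.04  1.68]
10 [ 0.132 -0.21   0.564] z=[ 0.064 -0.124 -0.99 ] yaw_y=46 q=[ 1.09 -0.5  -0.13  1.51 -0.05  1.99  1.75]
15 [ 0.111 -0.218  0.489] z=[ 0.008 -0.022 -1.   ] yaw_y=24 q=[ 1.2  -0.5  -0.14  1.67 -0.07  1.94  1.47]
20 [ 0.186 -0.202  0.423] z=[-0.003  0.    -1.   ] yaw_y=-4 q=[ 1.18 -0.47 -0.3   1.79 -0.14  1.81  0.81]
real	2m53.034s
user	10m37.910s
sys	0m0.209s
```

Request:
{"api": "move_arm", "payload": {
  "deltas": [
    [1,0.64,-0.98,0.42,0.053],
    [1,0.64,-0.98,0.42,0.053],
    [1,0.64,-0.98,0.42,0.053],
    [1,0.64,-0.98,0.42,0.053],
    [1,0.64,-0.98,0.42,0.053],
    [1,0.64,-0.98,0.42,0.053],
    [1,0.64,-0.98,0.42,0.053],
    [1,0.64,-0.98,0.42,0.053]
  ]
}}

```text
time: 12.33
ee_pos: [0.1504, -0.2022, 0.5957]
eef_rot: [0.297, 0.95, -0.067, 0.077]
ft_force: [-0.2, -0.5, 0.2]
width: 0.0869
```

Request:
{"api": "move_arm", "payload": {
  "deltas": [
    [1,0.77,-0.06,0.85,0.049],
    [1,0.77,-0.06,0.85,0.049],
    [1,0.77,-0.06,0.85,0.049],
    [1,0.77,-0.06,0.85,0.049]
  ]
}}

```text
time: 12.67
ee_pos: [0.1543, -0.2299, 0.5176]
eef_rot: [0.417, 0.906, -0.044, 0.054]
ft_force: [-0.0, 0.7, -0.6]
width: 0.087
```

```bash
python3 st.py
python3 - <<'E'
import fs; from fs import *
fs.W=.5
for v in ([.77,-.06,.85,.049],[.9,-.5,.9,.03],[.9,.5,.9,.03],[.3,-.5,.9,.03],[1,0,.3,.03],[.3,.5,.9,.03]):
  print(v);o=run(D[-1][0],[[1,*v]]*8)
  for i in (1,3,5,7): print(i,show(o[i]))
E
```

```text
12.67 [ 0.1543 -0.2299  0.5176] q [ 1.282 -0.499 -0.246  1.608 -0.114  1.878  1.723]
tx [-0.646  0.751 -0.135] ty [ 0.761  0.648 -0.034] tz [ 0.061 -0.125 -0.99 ] yaw_y 40.44 f [-0.   0.7 -0.6] w 0.087
[0.77, -0.06, 0.85, 0.049]
1 [ 0.148 -0.23   0.49 ] z=[ 0.044 -0.097 -0.994] yaw_y=33 q=[ 1.08 -0.5  -0.14  1.67 -0.05  1.86  1.52]
3 [ 0.144 -0.229  0.456] z=[ 0.019 -0.06  -0.998] yaw_y=25 q=[ 1.09 -0.5  -0.15  1.75 -0.05  1.83  1.37]
5 [ 0.145 -0.222  0.42 ] z=[-0.006 -0.023 -1.   ] yaw_y=16 q=[ 1.07 -0.5  -0.15  1.82 -0.06  1.8   1.2 ]
7 [ 0.15  -0.21   0.382] z=[-0.03   0.011 -0.999] yaw_y=7 q=[ 1.03 -0.5  -0.16  1.9  -0.06  1.76  1.  ]
[0.9, -0.5, 0.9, 0.03]
1 [ 0.126 -0.243  0.484] z=[ 0.041 -0.088 -0.995] yaw_y=35 q=[ 1.19 -0.5  -0.14  1.69 -0.06  1.85  1.66]
3 [ 0.094 -0.253  0.446] z=[ 0.024 -0.045 -0.999] yaw_y=30 q=[ 1.32 -0.5  -0.15  1.77 -0.08  1.82  1.7 ]
5 [ 0.059 -0.258  0.407] z=[ 0.014 -0.002 -1.   ] yaw_y=25 q=[ 1.46 -0.5  -0.15  1.85 -0.09  1.78  1.74]
7 [ 0.022 -0.255  0.367] z=[ 0.009  0.039 -0.999] yaw_y=19 q=[ 1.6  -0.5  -0.16  1.93 -0.09  1.74  1.79]
[0.9, 0.5
[... 1055 characters left out ...]
31 q=[ 1.07 -0.5  -0.14  1.63 -0.05  1.95  1.47]
5 [ 0.129 -0.192  0.507] z=[-0.011 -0.017 -1.   ] yaw_y=25 q=[ 1.05 -0.5  -0.14  1.63 -0.05  2.    1.35]
7 [ 0.128 -0.173  0.507] z=[-0.038  0.019 -0.999] yaw_y=20 q=[ 1.   -0.5  -0.14  1.63 -0.05  2.04  1.21]
[0.3, 0.5, 0.9, 0.03]
1 [ 0.167 -0.224  0.493] z=[ 0.054 -0.113 -0.992] yaw_y=37 q=[ 1.02 -0.5  -0.16  1.67 -0.05  1.84  1.51]
3 [ 0.191 -0.213  0.451] z=[ 0.039 -0.098 -0.994] yaw_y=32 q=[ 0.89 -0.5  -0.15  1.76 -0.03  1.78  1.3 ]
5 [ 0.214 -0.198  0.407] z=[ 0.029 -0.089 -0.996] yaw_y=26 q=[ 0.78 -0.5  -0.15  1.85 -0.02  1.71  1.1 ]
7 [ 0.235 -0.18   0.361] z=[ 0.025 -0.086 -0.996] yaw_y=21 q=[ 0.69 -0.5  -0.16  1.95 -0.02  1.62  0.91]
```

Request:
{"api": "move_arm", "payload": {
  "deltas": [
    [1,0.85,-0.3,0.88,0.04],
    [1,0.85,-0.3,0.88,0.04],
    [1,0.85,-0.3,0.88,0.04],
    [1,0.85,-0.3,0.88,0.04]
  ]
}}

```text
time: 13.0
ee_pos: [0.1333, -0.2481, 0.4062]
eef_rot: [0.526, 0.85, -0.017, 0.015]
ft_force: [0.1, -0.1, 0.3]
width: 0.0871
```

```bash
python3 st.py
python3 - <<'E'
import fs; from fs import *
fs.W=.5
for v in ([.85,-.3,.5,.04],[.9,-.6,.5,.04],[.9,.1,.5,.04],[.6,0,.5,.04]):
  print(v);o=run(D[-1][0],[[1,*v]]*6)
  for i in (1,2,3,4,5): print(i+1,show(o[i]))
E
```

```text
13.0 [ 0.1333 -0.2481  0.4062] q [ 1.381 -0.499 -0.277  1.841 -0.121  1.737  1.574]
tx [-0.447  0.893 -0.044] ty [ 0.895  0.447 -0.013] tz [ 0.008 -0.046 -0.999] yaw_y 26.54 f [ 0.1 -0.1  0.3] w 0.0871
[0.85, -0.3, 0.5, 0.04]
2 [ 0.118 -0.243  0.389] z=[-0.007 -0.016 -1.   ] yaw_y=21 q=[ 1.2  -0.5  -0.16  1.89 -0.06  1.74  1.41]
3 [ 0.11  -0.24   0.379] z=[-0.017  0.004 -1.   ] yaw_y=17 q=[ 1.22 -0.5  -0.16  1.91 -0.06  1.74  1.37]
4 [ 0.103 -0.237  0.369] z=[-0.026  0.024 -0.999] yaw_y=13 q=[ 1.24 -0.5  -0.16  1.93 -0.06  1.74  1.33]
5 [ 0.097 -0.232  0.359] z=[-0.035  0.044 -0.998] yaw_y=10 q=[ 1.26 -0.5  -0.16  1.95 -0.07  1.74  1.28]
6 [ 0.092 -0.227  0.35 ] z=[-0.044  0.065 -0.997] yaw_y=6 q=[ 1.26 -0.5  -0.16  1.97 -0.07  1.74  1.22]
[0.9, -0.6, 0.5, 0.04]
2 [ 0.103 -0.248  0.388] z=[-0.008 -0.011 -1.   ] yaw_y=20 q=[ 1.26 -0.5  -0.15  1.89 -0.06  1.74  1.46]
3 [ 0.087 -0.248  0.378] z=[-0.016  0.011 -1.   ] yaw_y=16 q=[ 1.32 -0.5  -0.16  1.91 -0.07  1.74  1.46]
4 [ 0.071 -0.246  0.369] z=[-0.023  0.033 -0.999] yaw_y=13 q=[ 1.38 -0.5  -0.16  1.93 -0.07  1.75  1.45]
5 [ 0.055 -0
[... 585 characters left out ...]
w_y=10 q=[ 1.04 -0.5  -0.16  1.95 -0.07  1.74  1.07]
6 [ 0.152 -0.194  0.349] z=[-0.055  0.049 -0.997] yaw_y=7 q=[ 0.99 -0.5  -0.16  1.97 -0.07  1.74  0.96]
[0.6, 0, 0.5, 0.04]
2 [ 0.131 -0.241  0.389] z=[-0.003 -0.027 -1.   ] yaw_y=21 q=[ 1.15 -0.5  -0.16  1.89 -0.06  1.73  1.37]
3 [ 0.131 -0.237  0.378] z=[-0.01  -0.013 -1.   ] yaw_y=17 q=[ 1.15 -0.5  -0.16  1.91 -0.06  1.72  1.3 ]
4 [ 0.132 -0.232  0.367] z=[-0.018 -0.    -1.   ] yaw_y=14 q=[ 1.13 -0.5  -0.16  1.93 -0.06  1.71  1.22]
5 [ 0.134 -0.226  0.355] z=[-0.026  0.012 -1.   ] yaw_y=10 q=[ 1.12 -0.5  -0.16  1.96 -0.06  1.71  1.14]
6 [ 0.137 -0.22   0.344] z=[-0.034  0.024 -0.999] yaw_y=6 q=[ 1.1  -0.5  -0.16  1.98 -0.07  1.7   1.06]
```

Request:
{"api": "move_arm", "payload": {
  "deltas": [
    [1,0.9,-0.9,0.4,0],
    [1,0.9,-0.9,0.4,0],
    [1,0.9,-0.8,0.4,0]
  ]
}}

```text
time: 13.25
ee_pos: [0.0643, -0.2588, 0.3659]
eef_rot: [0.523, 0.852, 0.001, -0.01]
ft_force: [-0.2, -1.3, 0.6]
width: 0.087
```

```bash
python3 st.py
```

```text
13.25 [ 0.0643 -0.2588  0.3659] q [ 1.571 -0.499 -0.253  1.927 -0.108  1.714  1.803]
tx [-0.452  0.892  0.018] ty [ 0.892  0.452 -0.009] tz [-0.016  0.012 -1.   ] yaw_y 26.88 f [-0.2 -1.3  0.6] w 0.087
```

Run:
```python
import fs; from fs import *
fs.W=.5
q=np.array(D[-1][0]);x,R=FK(q)
def rows(dw,n,R,turn=0): 
    d=R.T@np.array(dw)/n/.025;return [[1,*d,turn]]*n
r1=rows([.20,-.02,.0],10,R);print(r1[0])
o=run(q,r1);print(show(o[-1]))
q1=o[-1]
for dw in ([0,0,.5],[-.15,.1,.5],[.1,-.07,.5]):
    x,R=FK(q1);rr=rows(dw,20,R);print(dw,rr[0]);o=run(q1,rr)
    for i in range(5,20,2): print(i+1,show(o[i]))
```

```text
[1, np.float64(-0.43290802873506673), np.float64(0.6773497837924836), np.float64(-0.013707992303545148), 0]
[ 0.264 -0.279  0.366] z=[-0.016  0.012 -1.   ] yaw_y=27 q=[ 1.5  -0.24 -0.64  1.72 -0.14  1.63  1.34]
[0, 0, 0.5] [1, np.float64(0.017545134842219968), np.float64(-0.009016571172439201), np.float64(-0.9998054159123467), 0]
6 [ 0.264 -0.279  0.516] z=[-0.016  0.012 -1.   ] yaw_y=27 q=[ 1.5  -0.16 -0.65  1.36 -0.1   1.93  1.29]
8 [ 0.264 -0.279  0.566] z=[-0.016  0.012 -1.   ] yaw_y=27 q=[ 1.49 -0.11 -0.68  1.21 -0.07  2.04  1.25]
10 [ 0.265 -0.28   0.591] z=[ 0.007 -0.013 -1.   ] yaw_y=27 q=[ 1.64 -0.1  -0.8   1.14 -0.08  2.06  1.27]
12 [ 0.266 -0.281  0.612] z=[ 0.041 -0.048 -0.998] yaw_y=27 q=[ 1.59 -0.12 -0.74  1.1  -0.09  2.06  1.27]
14 [ 0.265 -0.28   0.633] z=[ 0.076 -0.084 -0.994] yaw_y=27 q=[ 1.53 -0.13 -0.68  1.07 -0.09  2.06  1.28]
16 [ 0.262 -0.277  0.654] z=[ 0.109 -0.119 -0.987] yaw_y=27 q=[ 1.47 -0.14 -0.61  1.03 -0.1   2.06  1.28]
18 [ 0.258 -0.274  0.675] z=[ 0.143 -0.154 -0.978] yaw_y=27 q=[ 1.42 -0.16 -0.54  1.   -0.1   2.06  1.28]
20 [ 0.253 -0.268  0.696] z=
[... 1297 characters left out ...]
.566] z=[-0.016  0.012 -1.   ] yaw_y=27 q=[ 1.42  0.03 -0.75  1.11  0.02  2.04  1.15]
10 [ 0.306 -0.309  0.571] z=[-0.016  0.008 -1.   ] yaw_y=27 q=[ 1.16  0.02 -0.49  1.1   0.01  2.04  1.15]
12 [ 0.308 -0.311  0.577] z=[-0.011  0.001 -1.   ] yaw_y=27 q=[ 0.9   0.01 -0.22  1.09  0.01  2.05  1.15]
14 [ 0.311 -0.314  0.586] z=[-0.001 -0.009 -1.   ] yaw_y=27 q=[0.64 0.01 0.04 1.07 0.01 2.06 1.15]
16 [ 0.317 -0.318  0.601] z=[ 0.023 -0.029 -0.999] yaw_y=27 q=[0.38 0.01 0.3  1.04 0.01 2.06 1.16]
18 [ 0.325 -0.323  0.623] z=[ 0.062 -0.061 -0.996] yaw_y=27 q=[0.19 0.01 0.5  0.99 0.   2.06 1.16]
20 [ 0.331 -0.327  0.646] z=[ 0.101 -0.093 -0.991] yaw_y=27 q=[ 0.03  0.01  0.67  0.93 -0.    2.06  1.17]
```

Request:
{"api": "move_arm", "payload": {
  "deltas": [
    [1,-0.4,0.7,-0.1,0],
    [1,-0.4,0.7,-0.1,0],
    [1,-0.4,0.7,-0.1,0],
    [1,-0.4,0.7,-0.1,0],
    [1,-0.4,0.7,-0.1,0],
    [1,-0.4,0.7,-0.1,0],
    [1,-0.4,0.7,-0.1,0],
    [1,-0.4,0.7,-0.1,0],
    [1,-0.3,0.7,-0.5,0],
    [1,0,0.6,-1,0],
    [1,0,0.2,-1,0],
    [1,0,0,-1,0]
  ]
}}

```text
time: 14.25
ee_pos: [0.2659, -0.257, 0.4725]
eef_rot: [0.523, 0.852, 0.0, -0.009]
ft_force: [0.4, -0.4, 0.7]
width: 0.0874
```

Request:
{"api": "move_arm", "payload": {
  "deltas": [
    [1,0,0,-1,0],
    [1,0,0,-1,0],
    [1,0,0,-1,0],
    [1,0,0,-0.8,0]
  ]
}}

```text
time: 14.58
ee_pos: [0.2661, -0.259, 0.5681]
eef_rot: [0.524, 0.852, 0.0, -0.008]
ft_force: [-0.1, 0.6, 1.5]
width: 0.0869
```

```bash
python3 st.py
python3 - <<'E'
import fs; from fs import *
fs.W=.5
for v in ([0,0,-1,0],[0,0,-.5,0],[.5,0,-.5,0]):
  print(v);o=run(D[-1][0],[[1,*v]]*6)
  for i in (1,2,3,4,5): print(i+1,show(o[i]))
E
```

```text
14.58 [ 0.2661 -0.259   0.5681] q [ 1.508 -0.142 -0.692  1.223 -0.097  2.043  1.245]
tx [-0.451  0.893  0.014] ty [ 0.893  0.451 -0.008] tz [-0.014  0.009 -1.   ] yaw_y 26.8 f [-0.1  0.6  1.5] w 0.0869
[0, 0, -1, 0]
2 [ 0.269 -0.261  0.594] z=[ 0.015 -0.019 -1.   ] yaw_y=27 q=[ 1.46 -0.13 -0.66  1.16 -0.09  2.06  1.23]
3 [ 0.27  -0.262  0.604] z=[ 0.033 -0.036 -0.999] yaw_y=27 q=[ 1.45 -0.14 -0.64  1.14 -0.09  2.06  1.23]
4 [ 0.27  -0.263  0.615] z=[ 0.051 -0.053 -0.997] yaw_y=27 q=[ 1.44 -0.14 -0.63  1.12 -0.09  2.06  1.23]
5 [ 0.27  -0.263  0.626] z=[ 0.069 -0.07  -0.995] yaw_y=27 q=[ 1.42 -0.14 -0.61  1.1  -0.09  2.06  1.23]
6 [ 0.27  -0.263  0.636] z=[ 0.086 -0.087 -0.992] yaw_y=27 q=[ 1.41 -0.15 -0.59  1.08 -0.1   2.06  1.23]
[0, 0, -0.5, 0]
2 [ 0.267 -0.26   0.583] z=[-0.002 -0.002 -1.   ] yaw_y=27 q=[ 1.47 -0.13 -0.67  1.18 -0.09  2.06  1.23]
3 [ 0.268 -0.261  0.588] z=[ 0.007 -0.011 -1.   ] yaw_y=27 q=[ 1.47 -0.13 -0.66  1.17 -0.09  2.06  1.23]
4 [ 0.268 -0.261  0.594] z=[ 0.015 -0.019 -1.   ] yaw_y=27 q=[ 1.46 -0.13 -0.66  1.16 -0.09  2.06  1.23]
5 [ 0.269 -0.262  0.599] z=[ 0.024 -0.028 -0.999] yaw_y=27 q=[ 1.46 -0.14 -0.65  1.15 -0.09  2.06  1.23]
6 [ 0.269 -0.262  0.604] z=[ 0.033 -0.036 -0.999] yaw_y=27 q=[ 1.45 -0.14 -0.64  1.14 -0.09  2.06  1.23]
[0.5, 0, -0.5, 0]
2 [ 0.257 -0.239  0.581] z=[-0.    -0.004 -1.   ] yaw_y=27 q=[ 1.28 -0.18 -0.5   1.24 -0.1   2.06  1.21]
3 [ 0.253 -0.229  0.585] z=[ 0.01  -0.014 -1.   ] yaw_y=27 q=[ 1.21 -0.21 -0.44  1.25 -0.1   2.06  1.2 ]
4 [ 0.248 -0.219  0.588] z=[ 0.021 -0.023 -1.   ] yaw_y=27 q=[ 1.15 -0.23 -0.39  1.27 -0.1   2.06  1.19]
5 [ 0.244 -0.209  0.592] z=[ 0.032 -0.032 -0.999] yaw_y=27 q=[ 1.1  -0.26 -0.35  1.28 -0.1   2.06  1.18]
6 [ 0.24  -0.199  0.595] z=[ 0.043 -0.041 -0.998] yaw_y=27 q=[ 1.06 -0.29 -0.33  1.29 -0.1   2.06  1.16]
```

Request:
{"api": "move_arm", "payload": {
  "deltas": [
    [1,0,0,-0.5,0],
    [1,0,0,-0.5,0],
    [1,0,0,0,0]
  ]
}}

```text
time: 14.83
ee_pos: [0.2679, -0.2602, 0.5807]
eef_rot: [0.523, 0.852, -0.001, -0.002]
ft_force: [-0.5, -0.1, -0.1]
width: 0.087
```

```bash
python3 st.py
```

```text
14.83 [ 0.2679 -0.2602  0.5807] q [ 1.477 -0.129 -0.676  1.187 -0.088  2.058  1.233]
tx [-0.452  0.892  0.003] ty [ 0.892  0.452 -0.004] tz [-0.005  0.001 -1.   ] yaw_y 26.87 f [-0.5 -0.1 -0.1] w 0.087
```

```bash
cat > plan.py <<'E'
import fs; from fs import *
fs.W=.5
def go(q,target,yaw,n):
    "straight move with turn to tool-y yaw (deg); returns rows (rounded) & end q"
    rows=[];x,R=FK(q)
    cur=np.degrees(np.arctan2(R[1,1],R[0,1]));d=(yaw-cur+180)%360-180
    for i in range(n):
        x,R=FK(q);dd=R.T@(np.array(target)-x)/(n-i)/.025
        cur=np.degrees(np.arctan2(R[1,1],R[0,1]));d=(yaw-cur+180)%360-180
        row=[1,*np.clip(np.round(dd,2),-1,1),round(float(np.clip(-d/(n-i)/90,-.078,.078)),3)]
        rows.append(row);q=run(q,[row])[-1]
    return rows,q
E
python3 - <<'E'
from plan import *
q=np.array(D[-1][0])
rows,q=go(q,[.392,-.278,.2],111,18);print(rows[0],rows[-1]);print(show(q))
rows,q=go(q,[.392,-.278,.053],111,8);print(show(q))
rows,q=go(q,[.392,-.278,.053],0,18);print(show(q))
rows,q=go(q,[.392,-.278,.2],0,8);print(show(q))
rows,q=go(q,[.45,0,.25],-12,12);print(show(q))
rows,q=go(q,[.499,.246,.2],-12,12);print(show(q))
rows,q=go(q,[.45,-.1,.2],90,24);print(show(q))
rows,q=go(q,[.457,-.237,.053],90,12);print(show(q))
E
```

```text
[1, np.float64(-0.16), np.float64(0.23), np.float64(0.84), -0.052] [1, np.float64(-0.25), np.float64(-0.12), np.float64(0.84), -0.052]
[ 0.392 -0.278  0.2  ] z=[-0.005  0.001 -1.   ] yaw_y=111 q=[ 1.26  0.09 -0.77  1.82  0.06  1.26  2.41]
[ 0.392 -0.278  0.053] z=[-0.005  0.001 -1.   ] yaw_y=111 q=[ 1.19  0.28 -0.74  1.98  0.23  0.97  2.28]
[ 0.392 -0.278  0.053] z=[-0.005  0.001 -1.   ] yaw_y=-0 q=[ 0.95  0.23 -0.47  1.99  0.13  0.95  0.41]
[ 0.392 -0.278  0.2  ] z=[-0.005  0.001 -1.   ] yaw_y=-0 q=[ 0.99  0.06 -0.48  1.84  0.03  1.26  0.5 ]
[ 0.45 -0.    0.25] z=[-0.005  0.001 -1.   ] yaw_y=-12 q=[ 0.72 -0.04 -0.79  1.81 -0.03  1.36 -0.27]
[0.499 0.246 0.2  ] z=[-0.005  0.001 -1.   ] yaw_y=-12 q=[ 0.24  0.33 -0.94  1.64  0.27  1.32 -0.95]
[ 0.45 -0.1   0.2 ] z=[-0.005  0.001 -1.   ] yaw_y=90 q=[ 1.01  0.04 -0.89  1.86  0.03  1.26  1.68]
[ 0.457 -0.237  0.053] z=[-0.005  0.001 -1.   ] yaw_y=90 q=[ 1.04  0.36 -0.74  1.9   0.29  1.    1.74]
```

Run:
```python
from plan import *
q=np.array(D[-1][0])
rows,q=go(q,[.392,-.278,.23],111,17);print([[float(v) for v in r] for r in rows]);print(show(q))
```

```text
[[1.0, -0.17, 0.24, 0.82, -0.055], [1.0, -0.19, 0.23, 0.82, -0.055], [1.0, -0.21, 0.21, 0.82, -0.055], [1.0, -0.23, 0.19, 0.82, -0.055], [1.0, -0.25, 0.17, 0.82, -0.055], [1.0, -0.26, 0.15, 0.83, -0.055], [1.0, -0.27, 0.13, 0.82, -0.055], [1.0, -0.28, 0.1, 0.83, -0.055], [1.0, -0.29, 0.08, 0.82, -0.055], [1.0, -0.29, 0.05, 0.83, -0.055], [1.0, -0.3, 0.03, 0.82, -0.055], [1.0, -0.3, 0.0, 0.83, -0.055], [1.0, -0.3, -0.02, 0.82, -0.055], [1.0, -0.3, -0.05, 0.83, -0.055], [1.0, -0.29, -0.07, 0.82, -0.055], [1.0, -0.28, -0.1, 0.83, -0.055], [1.0, -0.28, -0.12, 0.82, -0.055]]
[ 0.392 -0.278  0.23 ] z=[-0.005  0.001 -1.   ] yaw_y=111 q=[ 1.27  0.06 -0.76  1.78  0.05  1.32  2.43]
```

Request:
{"api": "move_arm", "payload": {
  "deltas": [
    [1.0,-0.17,0.24,0.82,-0.055],
    [1.0,-0.19,0.23,0.82,-0.055],
    [1.0,-0.21,0.21,0.82,-0.055],
    [1.0,-0.23,0.19,0.82,-0.055],
    [1.0,-0.25,0.17,0.82,-0.055],
    [1.0,-0.26,0.15,0.83,-0.055],
    [1.0,-0.27,0.13,0.82,-0.055],
    [1.0,-0.28,0.1,0.83,-0.055],
    [1.0,-0.29,0.08,0.82,-0.055],
    [1.0,-0.29,0.05,0.83,-0.055],
    [1.0,-0.3,0.03,0.82,-0.055],
    [1.0,-0.3,0.0,0.83,-0.055]
  ]
}}

```text
time: 15.83
ee_pos: [0.3546, -0.2718, 0.3307]
eef_rot: [0.03, 1.0, 0.001, -0.004]
ft_force: [0.9, 0.1, -0.3]
width: 0.087
```

Request:
{"api": "move_arm", "payload": {
  "deltas": [
    [1.0,-0.3,-0.02,0.82,-0.055],
    [1.0,-0.3,-0.05,0.83,-0.055],
    [1.0,-0.29,-0.07,0.82,-0.055],
    [1.0,-0.28,-0.1,0.83,-0.055],
    [1.0,-0.28,-0.12,0.82,-0.055],
    [1,0,0,0,0]
  ]
}}

```text
time: 16.33
ee_pos: [0.3903, -0.2757, 0.225]
eef_rot: [-0.185, 0.983, 0.004, -0.005]
ft_force: [-0.8, 1.5, -0.4]
width: 0.0869
```

```bash
python3 st.py
python3 - <<'E'
from h import *
im,s=look("wrist",["knob_grip","deck_stop","apron_lip"])
save(im,"w4"); print(proj("wrist",[[.392,-.278,.082],[.392,-.278,.056]],s))
E
```

```text
16.33 [ 0.3903 -0.2757  0.225 ] q [ 1.263  0.065 -0.762  1.788  0.046  1.319  2.433]
tx [-0.931 -0.364  0.008] ty [-0.364  0.931  0.01 ] tz [-0.011  0.007 -1.   ] yaw_y 111.35 f [-0.8  1.5 -0.4] w 0.0869
wrist call knob_grip 0.92 [ 0.393  -0.2799  0.0717]
wrist call deck_stop 0.72 [ 0.4503 -0.1518  0.0396]
wrist call apron_lip 0.93 [ 0.4578 -0.1785  0.0398]
[[314.05280214 190.56266981]
 [313.99583147 185.09437202]]
```

View pics/w4.png

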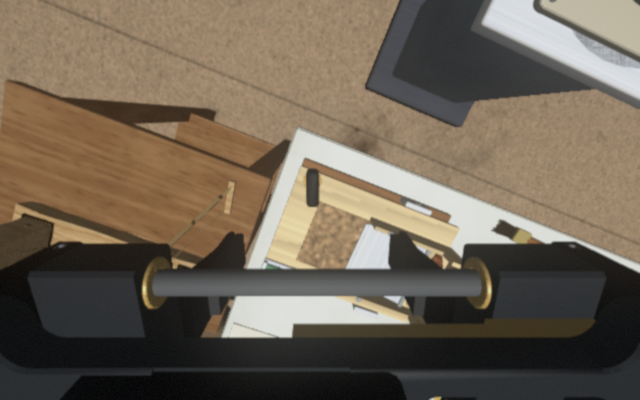

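Run:
```python
from h import *
im=cv2.imread("pics/w4.png")[:,:,::-1]
save(im,"w4c",(280,150,360,220),8)
```

```text
(no output)
```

View pics/w4c.png

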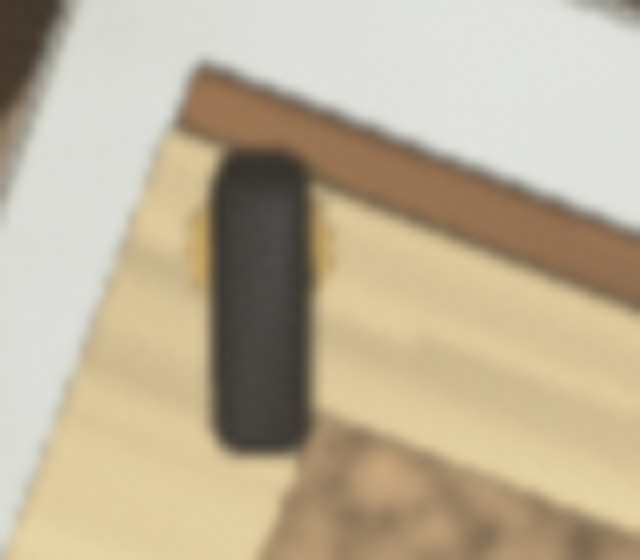

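Request:
{"api": "move_arm", "payload": {
  "deltas": [
    [1,0,-0.05,0.98,0],
    [1,0,-0.05,0.98,0],
    [1,-0.02,-0.05,0.98,0],
    [1,-0.02,-0.05,0.98,0],
    [1,0,0,0.98,0],
    [1,0,0,0.98,0],
    [1,0,0,0.85,0],
    [1,0,0,0,0]
  ]
}}

```text
time: 17.2
ee_pos: [0.3918, -0.2804, 0.0586]
eef_rot: [-0.182, 0.983, 0.003, -0.004]
ft_force: [-1.3, 0.9, -0.9]
width: 0.0871
```

```bash
python3 st.py
```

```text
17.2 [ 0.3918 -0.2804  0.0586] q [ 1.195  0.277 -0.737  1.971  0.222  0.985  2.287]
tx [-0.934 -0.358  0.007] ty [-0.358  0.934  0.008] tz [-0.009  0.004 -1.   ] yaw_y 110.96 f [-1.3  0.9 -0.9] w 0.0871
```

Request:
{"api": "move_arm", "payload": {
  "deltas": [
    [1,-0.04,0,0.2,0],
    [-1,0,0,0,0],
    [-1,0,0,0,0],
    [-1,0,0,0,0],
    [-1,0,0,0,0],
    [-1,0,0,0,0],
    [-1,0,0,0,0]
  ],
  "squeeze": 30
}}

```text
time: 17.78
ee_pos: [0.3949, -0.2806, 0.0563]
eef_rot: [-0.183, 0.983, 0.001, -0.003]
ft_force: [0.3, 0.1, -0.0]
width: 0.055
```

```bash
python3 st.py
```

```text
17.78 [ 0.3949 -0.2806  0.0563] q [ 1.19   0.283 -0.736  1.97   0.229  0.977  2.282]
tx [-0.933 -0.36   0.005] ty [-0.36   0.933  0.004] tz [-0.006  0.002 -1.   ] yaw_y 111.1 f [ 0.3  0.1 -0. ] w 0.055
```

Request:
{"api": "move_arm", "payload": {
  "deltas": [
    [-1,0,0,0,0],
    [-1,0,0,0,0],
    [-1,0,0,0,0],
    [-1,0,0,0,0],
    [-1,0,0,0,0],
    [-1,0,0,0,0],
    [-1,0,0,0,0],
    [-1,0,0,0,0]
  ]
}}

```text
time: 18.45
ee_pos: [0.3937, -0.2778, 0.0554]
eef_rot: [-0.184, 0.983, 0.004, -0.004]
ft_force: [-6.3, 12.3, 8.6]
width: 0.0138
```

```bash
python3 st.py
```

```text
18.45 [ 0.3937 -0.2778  0.0554] q [ 1.189  0.283 -0.738  1.972  0.227  0.98   2.282]
tx [-0.932 -0.362  0.007] ty [-0.361  0.932  0.009] tz [-0.009  0.006 -1.   ] yaw_y 111.19 f [-6.3 12.3  8.6] w 0.0138
```

Request:
{"api": "move_arm", "payload": {
  "deltas": [
    [-1,0,0.1,0,0],
    [-1,0,0,0,0.07],
    [-1,0,0,0,0.07],
    [-1,0,0,0,0.07],
    [-1,0,0,0,0.07],
    [-1,0,0,0,0.07],
    [-1,0,0,0,0.07],
    [-1,0,0,0,0.07],
    [-1,0,0,0,0.07],
    [-1,0,0,0,0.07]
  ]
}}

```text
time: 19.28
ee_pos: [0.3933, -0.2805, 0.0556]
eef_rot: [0.309, 0.951, -0.001, -0.002]
ft_force: [0.9, -11.6, -9.8]
width: 0.0141
```

```bash
python3 st.py
```

```text
19.28 [ 0.3933 -0.2805  0.0556] q [ 1.063  0.251 -0.592  1.981  0.174  0.962  1.328]
tx [-0.809  0.588  0.004] ty [ 0.588  0.809 -0.004] tz [-0.005 -0.001 -1.   ] yaw_y 54.01 f [  0.9 -11.6  -9.8] w 0.0141
```

Request:
{"api": "move_arm", "payload": {
  "deltas": [
    [-1,-0.03,-0.05,0,0.07],
    [-1,0,0,0,0.07],
    [-1,0,0,0,0.07],
    [-1,0,0,0,0.07],
    [-1,0,0,0,0.07],
    [-1,0,0,0,0.07],
    [-1,0,0,0,0.07],
    [-1,0,0,0,0.07],
    [-1,0,0,0,0.04],
    [-1,0,0,0,0]
  ]
}}

```text
time: 20.12
ee_pos: [0.3909, -0.2819, 0.0555]
eef_rot: [0.707, 0.707, -0.003, -0.004]
ft_force: [-10.8, -7.3, 1.9]
width: 0.0142
```

```bash
python3 st.py
python3 - <<'E'
from h import *
s=r.read_state();im=r.camera("scene");save(im,"s5",(250,220,410,340),5)
im=r.camera("wrist");save(im,"w5")
E
```

```text
20.12 [ 0.3909 -0.2819  0.0555] q [ 0.955  0.233 -0.468  1.986  0.133  0.96   0.421]
tx [-0.  1.  0.] ty [ 1.    0.   -0.01] tz [-0.01  0.   -1.  ] yaw_y 0.01 f [-10.8  -7.3   1.9] w 0.0142
```

View pics/s5.png

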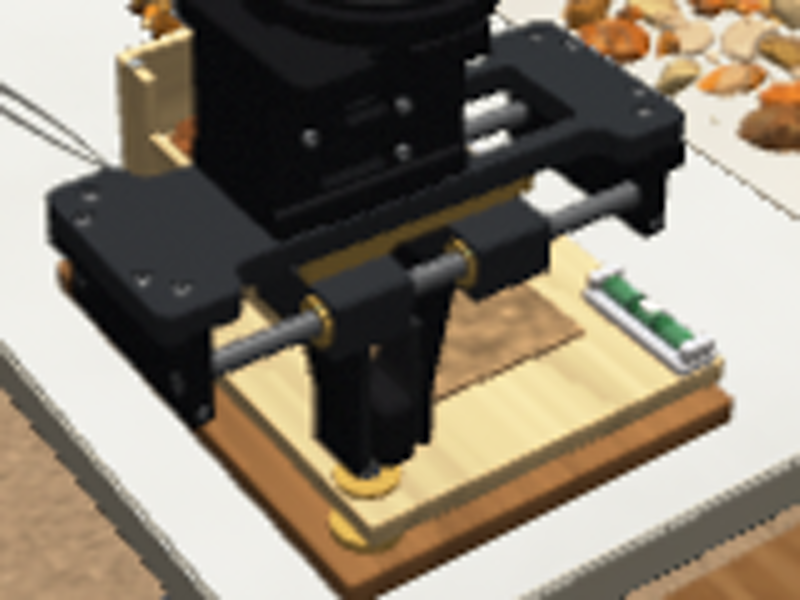

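View pics/w5.png

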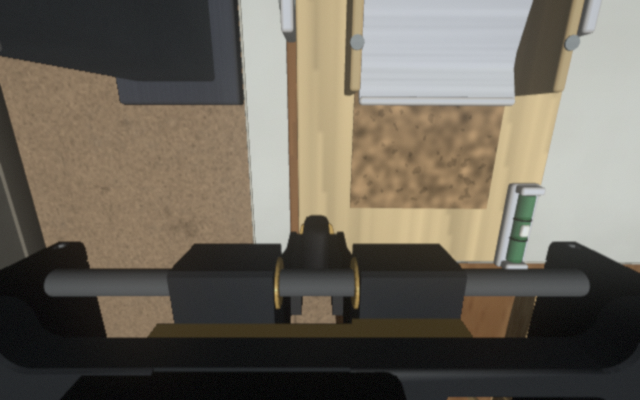

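Run:
```python
from h import *
im=cv2.imread("pics/w5.png")[:,:,::-1]
save(im,"w5c",(490,170,560,280),6); save(im,"w5d",(270,0,610,220),2.3)
```

```text
(no output)
```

View pics/w5c.png

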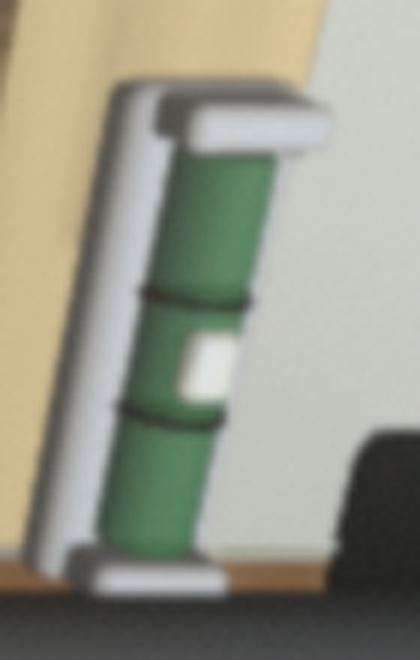

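View pics/w5d.png

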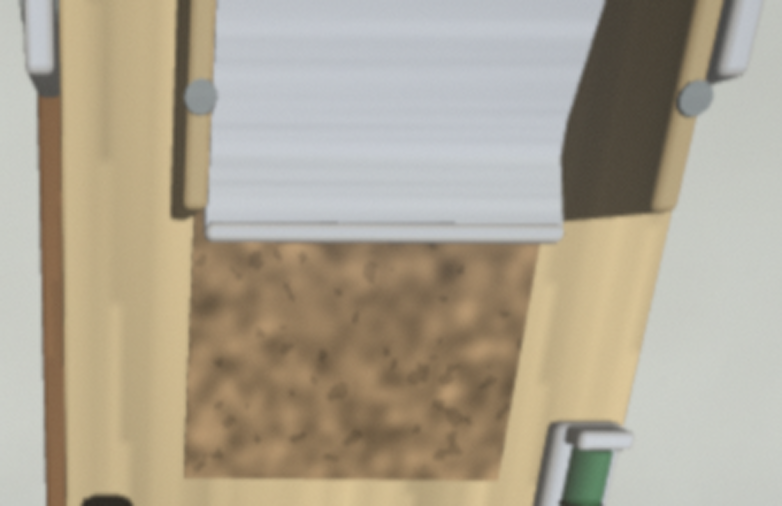

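Run:
```python
from h import *
s=r.read_state();k=2.3
f=lambda u,v,z: ray("wrist",(270+(u+.5)/k-.5,(v+.5)/k-.5),z,s)
for n,u,v,z in (("corkL",185,477,.04),("corkR",500,479,.04),("toeL",207,241,.048),("toeR",562,241,.048),("corkLfar",193,240,.04),("corkRfar",539,242,.04),("cheekL",196,210,.076),("cheekR",664,211,.076)):
    print(n,f(u,v,z).round(4))
for l in ("deck_stop","apron_lip","stand","bed"):
    for d in r.tip_of("wrist",l)[:1]: print(l,d["confidence"],toworld("wrist",d["position"],s).round(4))
```

```text
corkL [ 0.4135 -0.2617  0.04  ]
corkR [ 0.4996 -0.2617  0.04  ]
toeL [ 0.4157 -0.2003  0.048 ]
toeR [ 0.4995 -0.2     0.048 ]
corkLfar [ 0.4133 -0.1999  0.04  ]
corkRfar [ 0.4989 -0.2     0.04  ]
cheekL [ 0.4097 -0.1954  0.076 ]
cheekR [ 0.5007 -0.1953  0.076 ]
deck_stop 0.96 [ 0.4566 -0.1494  0.039 ]
apron_lip 0.89 [ 0.4554 -0.1772  0.0396]
stand 0.81 [ 0.4595 -0.197  -0.0009]
```

Request:
{"api": "move_arm", "payload": {
  "deltas": [
    [-1,-0.04,-0.06,0,0],
    [0,0,0,0,0],
    [0,0,0,0,0],
    [0,0,0,0,0],
    [0,0,0,0,0],
    [0,0,0,-0.6,0],
    [0,0,0,-1,0],
    [0,0,0,-1,0],
    [1,0,0,-1,0],
    [1,0,0,-1,0],
    [1,0.2,0,-1,0],
    [1,0.5,0,-1,0]
  ]
}}

```text
time: 21.42
ee_pos: [0.3931, -0.264, 0.2223]
eef_rot: [0.705, 0.709, -0.001, -0.003]
ft_force: [-0.4, -1.5, -0.1]
width: 0.0623
```

```bash
python3 st.py
python3 - <<'E'
from h import *
im=r.camera("wrist");save(im,"w6")
E
```

```text
21.42 [ 0.3931 -0.264   0.2223] q [ 0.98   0.029 -0.49   1.818  0.015  1.303  0.493]
tx [-0.006  1.     0.002] ty [ 1.     0.006 -0.005] tz [-0.005  0.002 -1.   ] yaw_y 0.34 f [-0.4 -1.5 -0.1] w 0.0623
```

View pics/w6.png

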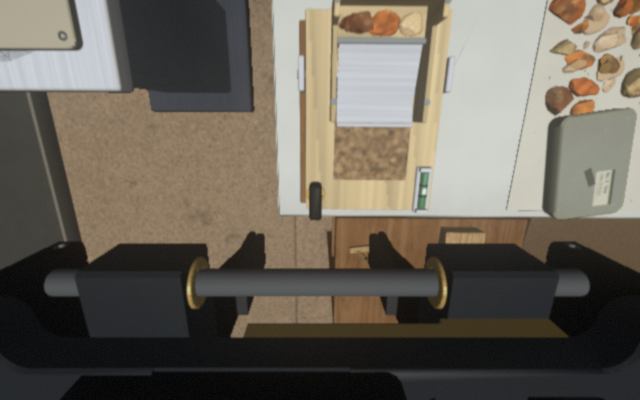

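Request:
{"api": "move_arm", "payload": {
  "deltas": [
    [1,0.95,0.15,-0.15,0],
    [1,0.95,0.15,-0.15,0],
    [1,0.95,0.15,-0.15,0],
    [1,0.95,0.15,-0.15,0],
    [1,0.95,0.15,-0.15,0],
    [1,0.95,0.15,-0.15,0],
    [1,0.95,0.15,0,0],
    [1,0.95,0.15,0,0],
    [1,0.95,0.15,0,0],
    [1,0.95,0.15,0,0],
    [1,0.95,0.15,0,0],
    [1,0.95,0.15,0,0]
  ]
}}

```text
time: 22.47
ee_pos: [0.4363, 0.0236, 0.2439]
eef_rot: [0.704, 0.71, -0.001, -0.003]
ft_force: [1.3, 0.2, -0.8]
width: 0.087
```

Request:
{"api": "move_arm", "payload": {
  "deltas": [
    [1,0.95,0.15,0,0],
    [1,0.95,0.15,0,0],
    [1,0.95,0.15,0,0],
    [1,0.95,0.15,0,0],
    [1,0.95,0.15,0,0],
    [1,0.95,0.15,0,0],
    [1,0.8,0.15,0.3,0.044],
    [1,0.2,0.15,0.3,0.044],
    [1,0,0,0.3,0.044],
    [1,0,0,0,0]
  ]
}}

```text
time: 23.3
ee_pos: [0.4644, 0.1901, 0.2201]
eef_rot: [0.775, 0.632, -0.002, -0.004]
ft_force: [0.1, -0.7, 0.6]
width: 0.0867
```

```bash
python3 st.py
python3 - <<'E'
from h import *
im,s=look("wrist",["picking_plate","plate_grip","plate_edge"]);save(im,"w7")
E
```

```text
23.3 [0.4644 0.1901 0.2201] q [ 0.444  0.172 -0.998  1.737  0.143  1.319 -0.786]
tx [0.2   0.98  0.001] ty [ 0.98  -0.2   -0.008] tz [-0.008  0.003 -1.   ] yaw_y -11.54 f [ 0.1 -0.7  0.6] w 0.0867
wrist call picking_plate 0.7 [ 5.438e-01  2.338e-01 -2.000e-04]
wrist call plate_grip 0.74 [0.5005 0.2455 0.0299]
wrist call plate_edge 0.72 [5.878e-01 2.278e-01 1.000e-04]
```

View pics/w7.png

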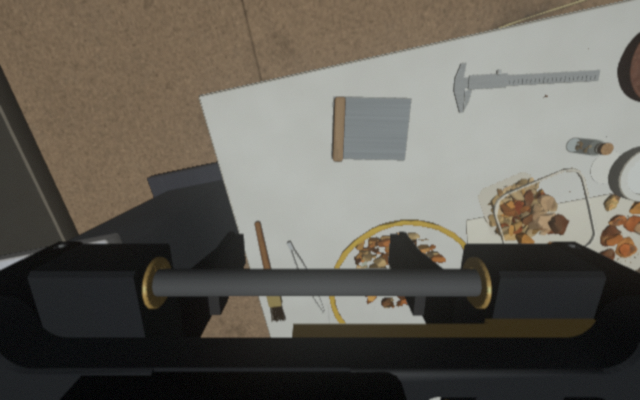

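Run:
```python
from h import *
im=cv2.imread("pics/w7.png")[:,:,::-1]
save(im,"w7c",(320,85,420,170),7)
```

```text
(no output)
```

View pics/w7c.png

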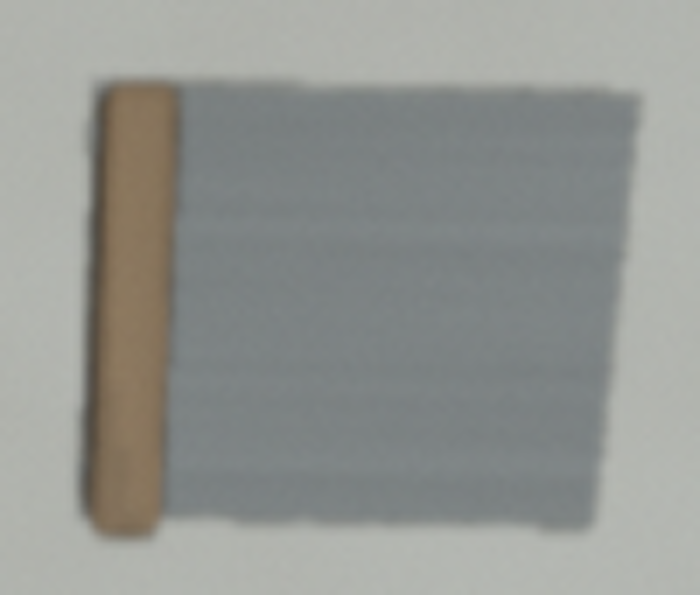

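Run:
```python
from h import *
s=r.read_state()
f=lambda u,v,z: ray("wrist",(320+(u+.5)/7-.5,85+(v+.5)/7-.5),z,s)
P=[f(640,92,.004),f(594,529,.004)];Q=[f(102,83,.043),f(180,83,.043),f(93,532,.043),f(157,534,.043)]
print(*P,*Q,sep="\n")
a=lambda a,b:np.degrees(np.arctan2(*(b-a)[[1,0]]))
print(a(P[1],P[0])-90,a(Q[2],Q[0])-90,a(Q[3],Q[1])-90, np.mean(Q,0),np.mean(P,0),np.linalg.norm(P[0]-P[1]))
print("side",a(f(190,83,.004),P[0]))
```

```text
[0.59782644 0.2606824  0.004     ]
[0.58124409 0.18634587 0.004     ]
[0.50396724 0.27890669 0.043     ]
[0.51589937 0.27650103 0.043     ]
[0.48981099 0.21010761 0.043     ]
[0.50014879 0.2076962  0.043     ]
-12.575162297473454 -11.627033304602605 -12.893800567991448 [0.5024566  0.24330288 0.043     ] [0.58953527 0.22351414 0.004     ] 0.07616360184115671
side -12.480179746074828
```

Request:
{"api": "move_arm", "payload": {
  "deltas": [
    [1,0.48,0.21,0.8,0.01],
    [1,0.48,0.21,0.9,0],
    [1,0.48,0.21,0.9,0],
    [1,0.48,0.21,0.9,0],
    [1,0.48,0.21,0.9,0],
    [1,0,0,0.9,0],
    [1,0,0,0.9,0],
    [1,0,0,0.6,0],
    [1,0,0,0,0]
  ]
}}

```text
time: 24.25
ee_pos: [0.5013, 0.2415, 0.0489]
eef_rot: [0.779, 0.627, -0.004, -0.003]
ft_force: [-0.0, 0.4, -0.1]
width: 0.0872
```

```bash
python3 st.py
```

```text
24.25 [0.5013 0.2415 0.0489] q [ 0.192  0.511 -0.884  1.786  0.44   1.065 -1.067]
tx [ 0.214  0.977 -0.001] ty [ 0.977 -0.214 -0.009] tz [-0.009  0.001 -1.   ] yaw_y -12.35 f [-0.   0.4 -0.1] w 0.0872
```

Request:
{"api": "move_arm", "payload": {
  "deltas": [
    [1,0.06,0,0.8,0],
    [1,0,0,0.68,0],
    [1,0,0,0,0],
    [-1,0,0,0,0],
    [-1,0,0,0,0],
    [-1,0,0,0,0],
    [-1,0,0,0,0],
    [-1,0,0,0,0],
    [-1,0,0,0,0],
    [-1,0,0,0,0],
    [-1,0,0,0,0]
  ],
  "squeeze": 20
}}

```text
time: 25.17
ee_pos: [0.5026, 0.2443, 0.0145]
eef_rot: [0.779, 0.627, -0.002, -0.003]
ft_force: [-0.0, 0.6, 0.1]
width: 0.0419
```

```bash
python3 st.py
```

```text
25.17 [0.5026 0.2443 0.0145] q [ 0.162  0.56  -0.853  1.805  0.486  1.007 -1.102]
tx [0.214 0.977 0.001] ty [ 0.977 -0.214 -0.006] tz [-0.006  0.002 -1.   ] yaw_y -12.37 f [-0.   0.6  0.1] w 0.0419
```

Request:
{"api": "move_arm", "payload": {
  "deltas": [
    [-1,0,0,0.1,0],
    [-1,0,0,0,0],
    [-1,0,0,0,0],
    [-1,0,0,0,0],
    [-1,0,0,0,0],
    [-1,0,0,0,0],
    [-1,0,0,0,0],
    [-1,0,0,0,0]
  ]
}}

```text
time: 25.83
ee_pos: [0.5024, 0.2444, 0.0119]
eef_rot: [0.779, 0.627, -0.002, -0.003]
ft_force: [-2.4, -0.3, 0.8]
width: 0.0119
```

```bash
python3 st.py
```

```text
25.83 [0.5024 0.2444 0.0119] q [ 0.16   0.563 -0.851  1.806  0.49   1.003 -1.104]
tx [0.214 0.977 0.001] ty [ 0.977 -0.214 -0.006] tz [-0.006  0.002 -1.   ] yaw_y -12.36 f [-2.4 -0.3  0.8] w 0.0119
```

Run:
```python
from plan import *
q=np.array(D[-1][0])
r1,q=go(q,[.502,.244,.17],-12.4,8);print(show(q))
r2,q=go(q,[.45,-.05,.175],40,12);print(show(q))
r3,q=go(q,[.4565,-.31,.17],90,12);print(show(q))
for rr in (r1,r2,r3):print([[-1]+[float(v) for v in r[1:]] for r in rr])
```

```text
[0.502 0.244 0.17 ] z=[-0.006  0.002 -1.   ] yaw_y=-12 q=[ 0.26  0.37 -0.96  1.67  0.31  1.27 -0.98]
[ 0.45  -0.05   0.175] z=[-0.006  0.002 -1.   ] yaw_y=40 q=[ 0.95  0.05 -0.94  1.91  0.04  1.2   0.69]
[ 0.457 -0.31   0.17 ] z=[-0.006  0.002 -1.   ] yaw_y=90 q=[ 1.22  0.32 -0.84  1.69  0.25  1.25  1.9 ]
[[-1, -0.0, -0.01, -0.79, 0.0], [-1, -0.0, -0.01, -0.79, 0.0], [-1, -0.0, -0.01, -0.79, 0.0], [-1, -0.0, -0.0, -0.79, 0.0], [-1, -0.0, -0.01, -0.79, 0.0], [-1, -0.0, -0.0, -0.79, 0.0], [-1, -0.01, -0.01, -0.79, 0.0], [-1, -0.0, -0.0, -0.79, 0.0]]
[[-1, -0.99, 0.04, -0.02, -0.048], [-1, -1.0, -0.04, -0.02, -0.049], [-1, -0.99, -0.11, -0.02, -0.048], [-1, -0.98, -0.19, -0.02, -0.049], [-1, -0.96, -0.26, -0.02, -0.048], [-1, -0.94, -0.33, -0.02, -0.049], [-1, -0.91, -0.4, -0.02, -0.048], [-1, -0.88, -0.47, -0.02, -0.049], [-1, -0.84, -0.54, -0.01, -0.048], [-1, -0.79, -0.6, -0.02, -0.049], [-1, -0.75, -0.65, -0.01, -0.048], [-1, -0.69, -0.71, -0.02, -0.049]]
[[-1, -0.68, -0.54, 0.02, -0.046], [-1, -0.64, -0.59, 0.01, -0.046], [-1, -0.59, -0.63, 0.02, -0.046], [-1, -0.55, -0.67, 0.01, -0.046], [-1, -0.5, -0.71, 0.02, -0.046], [-1, -0.44, -0.75, 0.01, -0.046], [-1, -0.39, -0.78, 0.02, -0.047], [-1, -0.33, -0.8, 0.01, -0.046], [-1, -0.27, -0.82, 0.02, -0.047], [-1, -0.21, -0.84, 0.01, -0.046], [-1, -0.14, -0.86, 0.02, -0.047], [-1, -0.09, -0.86, 0.01, -0.046]]
```

Request:
{"api": "move_arm", "payload": {
  "deltas": [
    [-1,0,0,0,0],
    [-1,0,0,-0.4,0],
    [-1,0,0,-0.8,0],
    [-1,0,0,-0.8,0],
    [-1,0,0,-0.8,0],
    [-1,0,0,-0.8,0],
    [-1,0,0,-0.8,0],
    [-1,0,0,-0.8,0],
    [-1,0,0,-0.8,0],
    [-1,0,0,-0.4,0]
  ],
  "squeeze": 50
}}

```text
time: 26.67
ee_pos: [0.5042, 0.2446, 0.1748]
eef_rot: [0.779, 0.627, -0.0, -0.002]
ft_force: [0.5, -0.1, -2.4]
width: 0.0116
```

Request:
{"api": "move_arm", "payload": {
  "deltas": [
    [-1,-0.99,0.04,-0.02,-0.048],
    [-1,-1.0,-0.04,-0.02,-0.049],
    [-1,-0.99,-0.11,-0.02,-0.048],
    [-1,-0.98,-0.19,-0.02,-0.049],
    [-1,-0.96,-0.26,-0.02,-0.048],
    [-1,-0.94,-0.33,-0.02,-0.049],
    [-1,-0.91,-0.4,-0.02,-0.048],
    [-1,-0.88,-0.47,-0.02,-0.049],
    [-1,-0.84,-0.54,-0.01,-0.048],
    [-1,-0.79,-0.6,-0.02,-0.049],
    [-1,-0.75,-0.65,-0.01,-0.048],
    [-1,-0.69,-0.71,-0.02,-0.049]
  ]
}}

```text
time: 27.67
ee_pos: [0.4507, -0.0512, 0.1771]
eef_rot: [0.421, 0.907, -0.001, -0.003]
ft_force: [-0.4, -0.0, -2.5]
width: 0.0115
```

Request:
{"api": "move_arm", "payload": {
  "deltas": [
    [-1,-0.68,-0.54,0.02,-0.046],
    [-1,-0.64,-0.59,0.01,-0.046],
    [-1,-0.59,-0.63,0.02,-0.046],
    [-1,-0.55,-0.67,0.01,-0.046],
    [-1,-0.5,-0.71,0.02,-0.046],
    [-1,-0.44,-0.75,0.01,-0.046],
    [-1,-0.39,-0.78,0.02,-0.047],
    [-1,-0.33,-0.8,0.01,-0.046],
    [-1,-0.27,-0.82,0.02,-0.047],
    [-1,-0.21,-0.84,0.01,-0.046],
    [-1,-0.14,-0.86,0.02,-0.047],
    [-1,-0.09,-0.86,0.01,-0.046]
  ]
}}

```text
time: 28.67
ee_pos: [0.4576, -0.3112, 0.1718]
eef_rot: [-0.001, 1.0, 0.001, -0.003]
ft_force: [-0.2, 0.4, -2.6]
width: 0.0119
```

```bash
python3 st.py
```

```text
28.67 [ 0.4576 -0.3112  0.1718] q [ 1.251  0.335 -0.88   1.679  0.27   1.262  1.887]
tx [-1.    -0.003  0.006] ty [-0.003  1.     0.002] tz [-0.006  0.002 -1.   ] yaw_y 90.17 f [-0.2  0.4 -2.6] w 0.0119
```

Run:
```python
from h import *
im,s=look("scene",["plate_edge","plate_grip"]);save(im,"s8",(230,180,430,340),4)
im,s=look("wrist",["plate_edge","plate_grip","deck_stop","apron_lip"]);save(im,"w8")
```

```text
scene call plate_edge 0.76 [ 0.4536 -0.2216  0.1579]
scene call plate_edge 0.49 [ 0.4521 -0.1461  0.0323]
scene call plate_grip 0.87 [ 0.4604 -0.3081  0.1906]
wrist call plate_edge 0.74 [ 0.4549 -0.1515  0.0411]
wrist call plate_edge 0.68 [ 0.4559 -0.224   0.1587]
wrist call plate_grip 0.82 [ 0.4591 -0.3096  0.1904]
wrist call apron_lip 0.57 [ 0.459  -0.1784  0.0408]
```

View pics/s8.png

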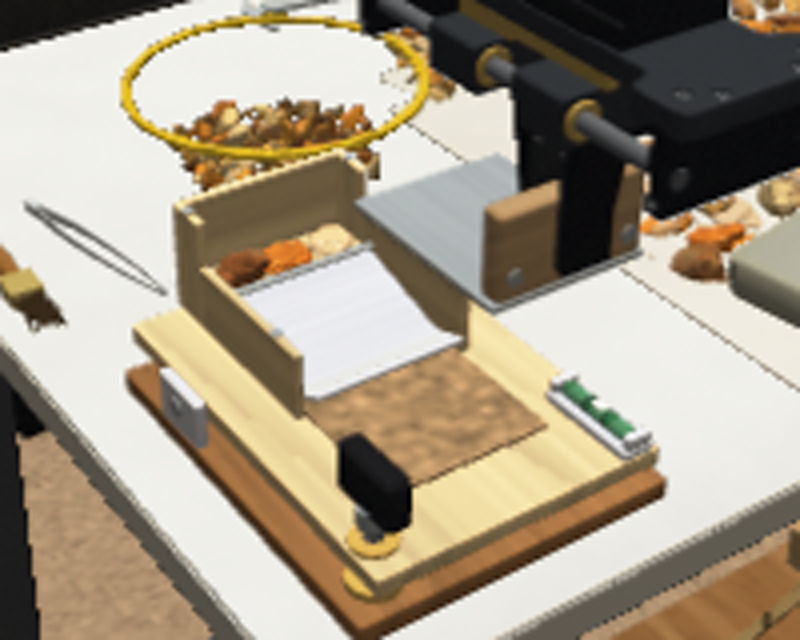

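View pics/w8.png

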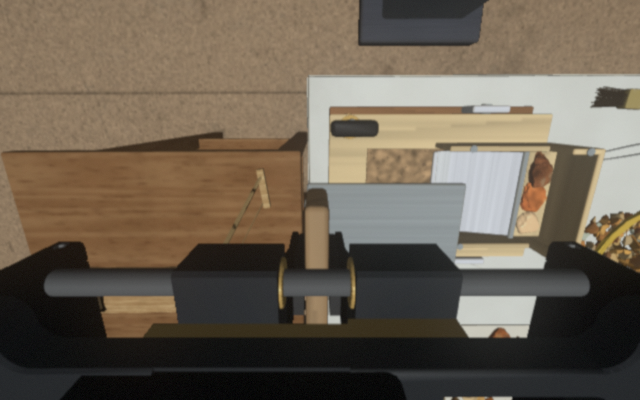

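Run:
```python
from h import *
s=r.read_state()
im=cv2.imread("pics/w8.png")[:,:,::-1];save(im,"w8c",(295,95,495,215),4)
```

```text
(no output)
```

View pics/w8c.png

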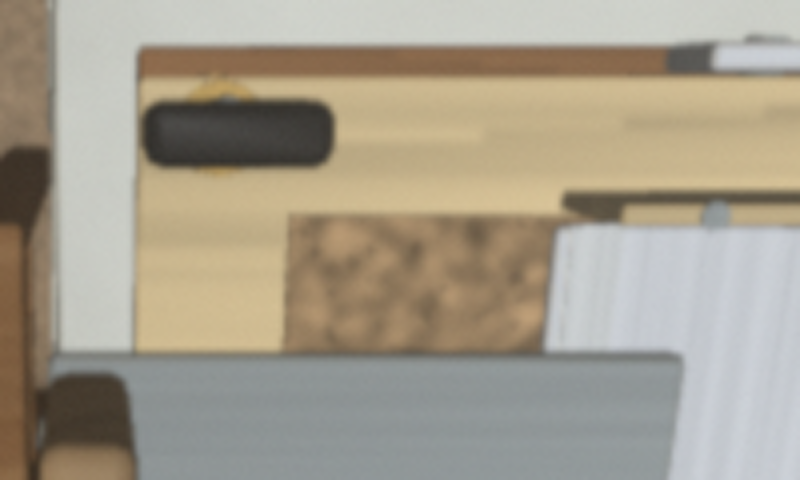

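Run:
```python
from h import *
s=r.read_state()
f=lambda u,v,z: ray("wrist",(295+(u+.5)/4-.5,95+(v+.5)/4-.5),z,s).round(4)
print("plate corner",f(682,353,.165),"near",f(55,354,.165), "cork corner",f(288,213,.04),"toe corner",f(560,226,.048),"cheek inner?",f(620,222,.076),f(680,470,.165))
print("deck edge",f(150,76,.04),f(700,76,.04))
```

```text
plate corner [ 0.4209 -0.2227  0.165 ] near [ 0.421  -0.3151  0.165 ] cork corner [ 0.4135 -0.2604  0.04  ] toe corner [ 0.4158 -0.1958  0.048 ] cheek inner? [ 0.4117 -0.1941  0.076 ] [ 0.4391 -0.2205  0.165 ]
deck edge [ 0.381 -0.295  0.04 ] [ 0.381 -0.163  0.04 ]
```

Request:
{"api": "move_arm", "payload": {
  "deltas": [
    [-1,0.08,0,0.8,0],
    [-1,0,0,0.9,0],
    [-1,0,0,0.9,0],
    [-1,0,0,0.9,0],
    [-1,0,0,0.7,0],
    [-1,0,0,0.3,0],
    [-1,0,0,0,0]
  ]
}}

```text
time: 29.65
ee_pos: [0.4545, -0.3089, 0.0582]
eef_rot: [0.0, 1.0, 0.002, -0.004]
ft_force: [0.2, 0.1, -1.9]
width: 0.0117
```

```bash
python3 st.py
python3 - <<'E'
from h import *
im,s=look("scene",["plate_edge","plate_grip"]);save(im,"s9",(230,180,430,340),4)
im,s=look("wrist",["plate_edge","plate_grip"]);save(im,"w9",(295,60,495,210),4)
E
```

```text
29.65 [ 0.4545 -0.3089  0.0582] q [ 1.197  0.458 -0.824  1.799  0.381  1.061  1.802]
tx [-1.     0.     0.008] ty [0.    1.    0.004] tz [-0.008  0.004 -1.   ] yaw_y 89.99 f [ 0.2  0.1 -1.9] w 0.0117
scene call plate_edge 0.93 [ 0.4531 -0.2143  0.0436]
scene call plate_edge 0.34 [ 0.4555 -0.1448  0.0314]
scene call plate_grip 0.56 [ 0.4532 -0.3042  0.077 ]
wrist call plate_edge 0.67 [ 0.4588 -0.2195  0.0523]
wrist call plate_grip 0.81 [ 0.4569 -0.3116  0.0785]
```

View pics/s9.png

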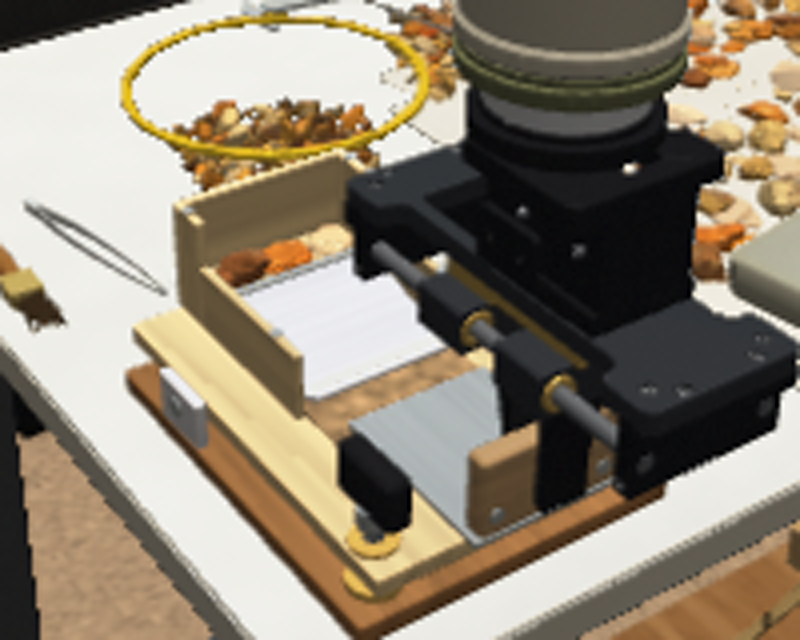

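View pics/w9.png

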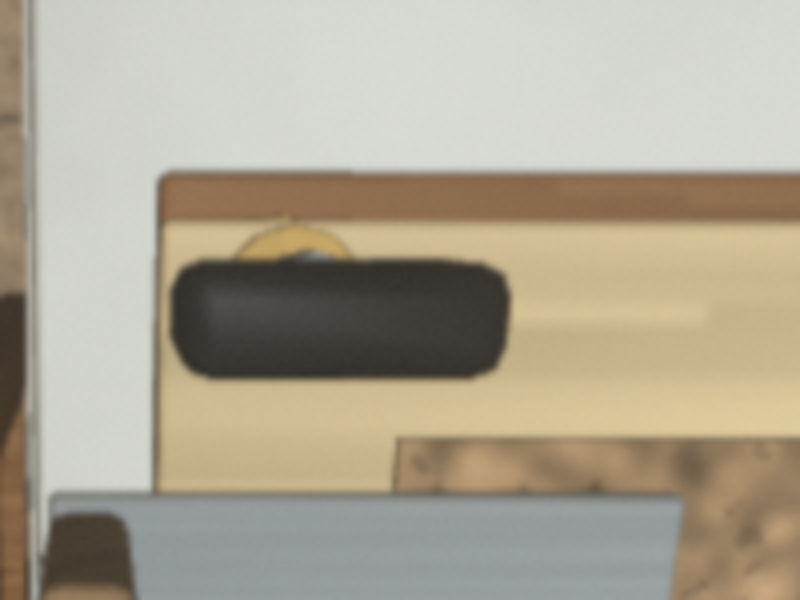

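Run:
```python
from h import *
s=r.read_state()
f=lambda u,v,z: ray("wrist",(295+(u+.5)/4-.5,60+(v+.5)/4-.5),z,s).round(4)
print("plate",f(682,493,.0505),f(60,493,.0505),"cork",f(400,437,.04),f(790,437,.04),"deck",f(170,222,.04),"knob", f(340,318,.082))
```

```text
plate [ 0.4194 -0.2224  0.0505] [ 0.4192 -0.3155  0.0505] cork [ 0.4127 -0.2624  0.04  ] [ 0.4128 -0.2012  0.04  ] deck [ 0.3803 -0.2991  0.04  ] knob [ 0.3912 -0.2818  0.082 ]
```

Request:
{"api": "move_arm", "payload": {
  "deltas": [
    [-1,0.07,0,0.1,0],
    [-1,0,0,0.1,0],
    [-1,0,0,0.04,0],
    [-1,0,0,0,0]
  ]
}}

```text
time: 30.28
ee_pos: [0.4532, -0.3098, 0.0532]
eef_rot: [0.0, 1.0, 0.001, -0.003]
ft_force: [-0.3, 0.7, -1.2]
width: 0.0113
```

```bash
python3 st.py
```

```text
30.28 [ 0.4532 -0.3098  0.0532] q [ 1.197  0.462 -0.821  1.806  0.386  1.049  1.799]
tx [-1.     0.001  0.006] ty [0.001 1.    0.002] tz [-0.006  0.002 -1.   ] yaw_y 89.95 f [-0.3  0.7 -1.2] w 0.0113
```

Request:
{"api": "move_arm", "payload": {
  "deltas": [
    [-1,0,0,0.05,0],
    [-1,0,0,0.03,0],
    [-1,0,0,0,0]
  ]
}}

```text
time: 30.53
ee_pos: [0.4536, -0.3099, 0.0515]
eef_rot: [0.0, 1.0, 0.001, -0.003]
ft_force: [-0.7, -0.2, 0.2]
width: 0.0113
```

```bash
python3 st.py
```

```text
30.53 [ 0.4536 -0.3099  0.0515] q [ 1.196  0.465 -0.82   1.807  0.389  1.046  1.798]
tx [-1.     0.001  0.006] ty [0.001 1.    0.002] tz [-0.006  0.002 -1.   ] yaw_y 89.95 f [-0.7 -0.2  0.2] w 0.0113
```

Request:
{"api": "move_arm", "payload": {
  "deltas": [
    [-1,0,0,0.04,0],
    [-1,0,0.2,0,0],
    [-1,0,0.2,0,0],
    [-1,0,0,0,0]
  ]
}}

```text
time: 30.87
ee_pos: [0.4544, -0.3001, 0.0514]
eef_rot: [0.0, 1.0, 0.0, -0.002]
ft_force: [0.9, -1.1, 5.1]
width: 0.0116
```

```bash
python3 st.py
```

```text
30.87 [ 0.4544 -0.3001  0.0514] q [ 1.189  0.454 -0.826  1.821  0.385  1.039  1.782]
tx [-1.     0.001  0.004] ty [0.001 1.    0.001] tz [-0.004  0.001 -1.   ] yaw_y 89.97 f [ 0.9 -1.1  5.1] w 0.0116
```

Request:
{"api": "move_arm", "payload": {
  "deltas": [
    [-1,0,0.25,0,0],
    [-1,0,0.25,0,0],
    [-1,0,0.25,0,0],
    [-1,0,0.25,0,0],
    [-1,0,0,0,0]
  ]
}}

```text
time: 31.28
ee_pos: [0.4546, -0.2749, 0.0516]
eef_rot: [0.0, 1.0, 0.0, -0.002]
ft_force: [0.3, 0.1, 6.9]
width: 0.0118
```

```bash
python3 st.py
python3 - <<'E'
from h import *
im,s=look("scene",["plate_edge","plate_grip"]);save(im,"s10",(260,210,400,330),5)
im=r.camera("wrist");save(im,"w10")
E
```

```text
31.28 [ 0.4546 -0.2749  0.0516] q [ 1.172  0.43  -0.843  1.855  0.373  1.027  1.747]
tx [-1.     0.     0.004] ty [0. 1. 0.] tz [-0.004  0.    -1.   ] yaw_y 89.99 f [0.3 0.1 6.9] w 0.0118
scene call plate_edge 0.78 [ 0.4543 -0.1859  0.0369]
scene call plate_grip 0.79 [ 0.4562 -0.2702  0.0707]
```

View pics/s10.png

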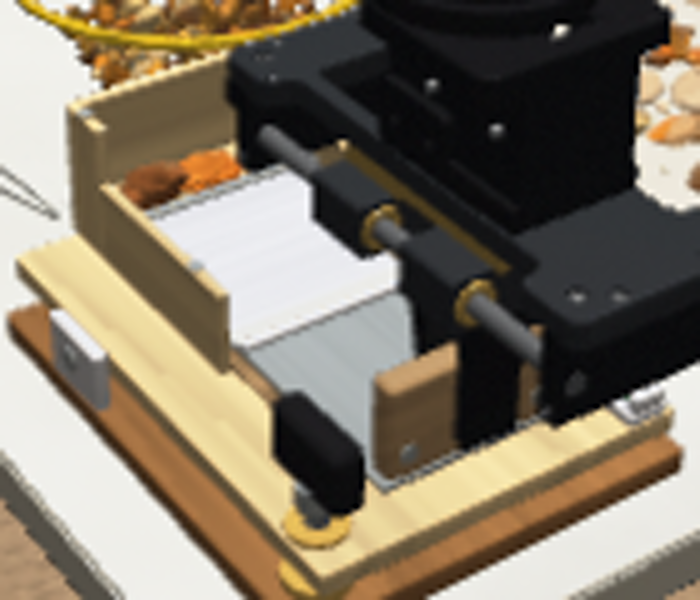

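View pics/w10.png

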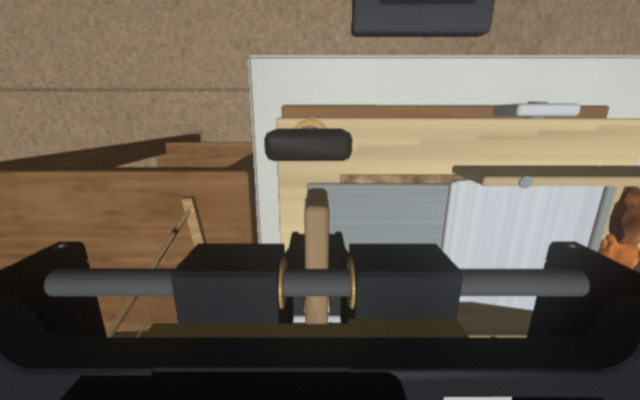

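Request:
{"api": "move_arm", "payload": {
  "deltas": [
    [-1,0,0.25,0,0],
    [-1,0,0.25,0,0],
    [-1,0,0.25,0,0],
    [-1,0,0.25,0,0],
    [-1,0,0,0,0]
  ]
}}

```text
time: 31.9
ee_pos: [0.4545, -0.2501, 0.0516]
eef_rot: [0.0, 1.0, 0.0, -0.002]
ft_force: [-0.6, 0.3, 9.4]
width: 0.0116
```

```bash
python3 st.py
```

```text
31.9 [ 0.4545 -0.2501  0.0516] q [ 1.154  0.406 -0.86   1.886  0.361  1.016  1.71 ]
tx [-1.     0.     0.004] ty [0. 1. 0.] tz [-0.004  0.    -1.   ] yaw_y 89.99 f [-0.6  0.3  9.4] w 0.0116
```

Request:
{"api": "move_arm", "payload": {
  "deltas": [
    [-1,0,0.12,0,0],
    [-1,0,0.12,0,0],
    [-1,0,0,0,0]
  ]
}}

```text
time: 32.15
ee_pos: [0.4545, -0.2449, 0.0516]
eef_rot: [0.001, 1.0, -0.0, -0.002]
ft_force: [-1.0, -2.9, 7.3]
width: 0.0117
```

```bash
python3 st.py
```

```text
32.15 [ 0.4545 -0.2449  0.0516] q [ 1.15   0.401 -0.863  1.892  0.359  1.014  1.701]
tx [-1.     0.001  0.004] ty [ 0.001  1.    -0.   ] tz [-0.004 -0.    -1.   ] yaw_y 89.94 f [-1.  -2.9  7.3] w 0.0117
```

Request:
{"api": "move_arm", "payload": {
  "deltas": [
    [-1,0,0.08,0,0],
    [-1,0,0.08,0,0],
    [-1,0,0,0,0]
  ]
}}

```text
time: 32.4
ee_pos: [0.4545, -0.2412, 0.0517]
eef_rot: [0.001, 1.0, -0.0, -0.002]
ft_force: [-0.4, -4.2, 8.0]
width: 0.0113
```

```bash
python3 st.py
```

```text
32.4 [ 0.4545 -0.2412  0.0517] q [ 1.147  0.398 -0.865  1.897  0.357  1.012  1.695]
tx [-1.     0.001  0.004] ty [ 0.001  1.    -0.   ] tz [-0.004 -0.    -1.   ] yaw_y 89.93 f [-0.4 -4.2  8. ] w 0.0113
```

Request:
{"api": "move_arm", "payload": {
  "deltas": [
    [-1,0,0.06,0,0],
    [-1,0,0,0,0]
  ]
}}

```text
time: 32.57
ee_pos: [0.4545, -0.2399, 0.0517]
eef_rot: [0.001, 1.0, -0.0, -0.002]
ft_force: [-0.7, -4.3, 7.8]
width: 0.012
```

```bash
python3 st.py
```

```text
32.57 [ 0.4545 -0.2399  0.0517] q [ 1.145  0.397 -0.866  1.898  0.357  1.012  1.693]
tx [-1.     0.001  0.004] ty [ 0.001  1.    -0.   ] tz [-0.004 -0.    -1.   ] yaw_y 89.92 f [-0.7 -4.3  7.8] w 0.012
```

Request:
{"api": "move_arm", "payload": {
  "deltas": [
    [-1,0,0.06,0,0],
    [-1,0,0,0,0]
  ]
}}

```text
time: 32.73
ee_pos: [0.4545, -0.2384, 0.0516]
eef_rot: [0.001, 1.0, -0.0, -0.002]
ft_force: [0.5, -5.0, 8.1]
width: 0.0116
```

```bash
python3 st.py
```

```text
32.73 [ 0.4545 -0.2384  0.0516] q [ 1.144  0.396 -0.867  1.9    0.356  1.011  1.69 ]
tx [-1.     0.001  0.004] ty [ 0.001  1.    -0.   ] tz [-0.004 -0.    -1.   ] yaw_y 89.92 f [ 0.5 -5.   8.1] w 0.0116
```

Request:
{"api": "move_arm", "payload": {
  "deltas": [
    [-1,0,0.06,0,0],
    [-1,0,0,0,0]
  ]
}}

```text
time: 32.9
ee_pos: [0.4546, -0.2379, 0.0517]
eef_rot: [0.001, 1.0, -0.001, -0.002]
ft_force: [1.0, -8.0, 4.7]
width: 0.0112
```

```bash
python3 st.py
```

```text
32.9 [ 0.4546 -0.2379  0.0517] q [ 1.143  0.394 -0.867  1.901  0.356  1.01   1.688]
tx [-1.     0.002  0.003] ty [ 0.002  1.    -0.002] tz [-0.003 -0.002 -1.   ] yaw_y 89.88 f [ 1.  -8.   4.7] w 0.0112
```

Request:
{"api": "move_arm", "payload": {
  "deltas": [
    [-1,0,0.06,0.06,0],
    [-1,0,0,0.08,0],
    [-1,0,0,0,0]
  ]
}}

```text
time: 33.15
ee_pos: [0.4547, -0.238, 0.0513]
eef_rot: [0.002, 1.0, -0.003, -0.002]
ft_force: [-16.4, -5.8, 49.3]
width: 0.0116
```

```bash
python3 st.py; python3 -c "
from bench import r;print(r.read_state()['torque'])"
```

```text
33.15 [ 0.4547 -0.238   0.0513] q [ 1.14   0.395 -0.866  1.902  0.361  1.01   1.682]
tx [-1.     0.003  0.004] ty [ 0.003  1.    -0.005] tz [-0.004 -0.005 -1.   ] yaw_y 89.81 f [-16.4  -5.8  49.3] w 0.0116
[-1.24090991  3.61595936 -0.0110114 ]
```

Request:
{"api": "move_arm", "payload": {
  "deltas": [
    [-1,0.03,0,-0.06,0],
    [-1,0,0,0,0],
    [-1,0,0,0,0]
  ]
}}

```text
time: 33.4
ee_pos: [0.4546, -0.2379, 0.0514]
eef_rot: [0.002, 1.0, -0.002, -0.001]
ft_force: [-3.3, -10.0, 23.1]
width: 0.0115
```

```bash
python3 st.py
python3 - <<'E'
from h import *
print(r.read_state()["torque"])
im,s=look("scene",["plate_edge","plate_grip","apron_lip","deck_stop"]);save(im,"s11",(260,210,400,330),5)
im,s=look("wrist",["plate_edge","plate_grip","apron_lip"]);save(im,"w11")
im=r.camera("side");save(im,"side11",(330,130,460,240),6)
E
```

```text
33.4 [ 0.4546 -0.2379  0.0514] q [ 1.143  0.393 -0.867  1.903  0.358  1.007  1.685]
tx [-1.     0.003  0.002] ty [ 0.003  1.    -0.004] tz [-0.002 -0.004 -1.   ] yaw_y 89.82 f [ -3.3 -10.   23.1] w 0.0115
[-2.20325382  0.73691601 -0.08430559]
scene call plate_grip 0.64 [ 0.4537 -0.2324  0.0715]
scene call apron_lip 0.66 [ 0.4534 -0.1763  0.042 ]
scene call deck_stop 0.8 [ 0.4577 -0.1532  0.0392]
wrist call plate_grip 0.77 [ 0.4537 -0.2357  0.0721]
wrist call apron_lip 0.63 [ 0.4587 -0.1763  0.0426]
wrist call apron_lip 0.49 [ 0.4563 -0.1942  0.0005]
```

View pics/s11.png

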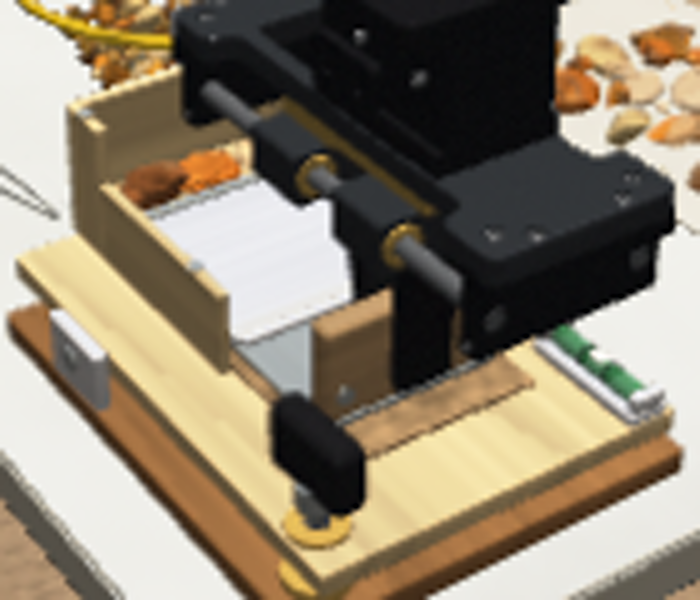

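View pics/w11.png

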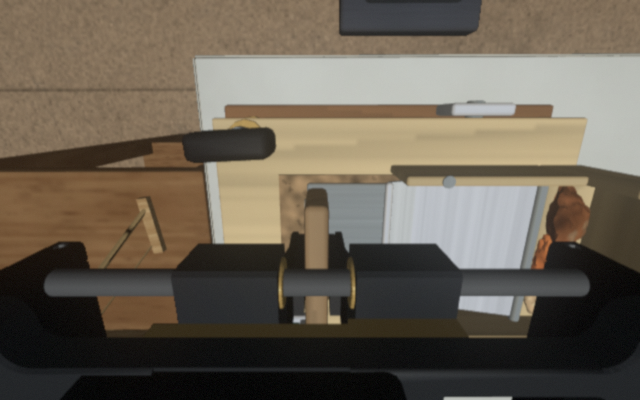

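View pics/side11.png

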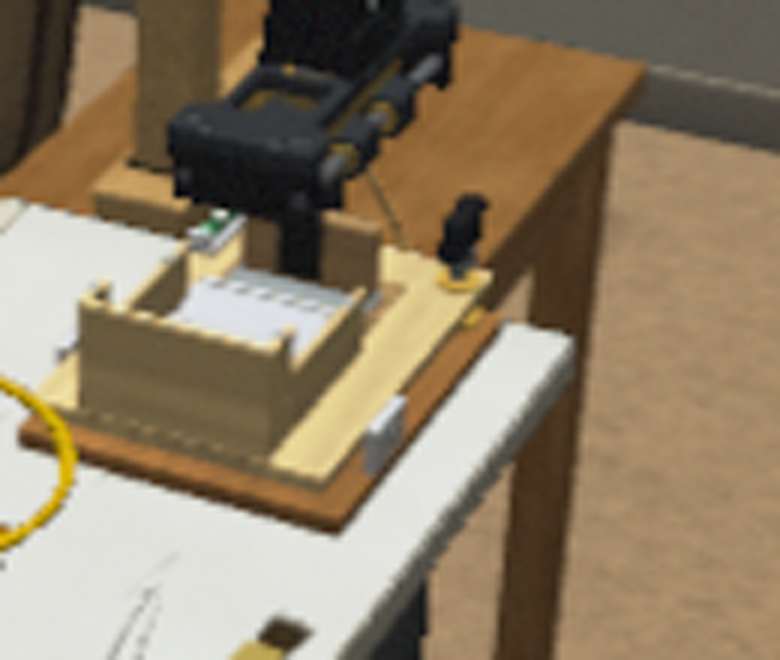

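Request:
{"api": "move_arm", "payload": {
  "deltas": [
    [-1,0,0.04,0.01,0],
    [-1,0,0,0,0],
    [-1,0,0,0,0],
    [-1,0,0,0,0],
    [-1,0,0,0,0],
    [-1,0,0,0,0]
  ]
}}

```text
time: 34.4
ee_pos: [0.4546, -0.238, 0.0514]
eef_rot: [0.002, 1.0, -0.003, -0.001]
ft_force: [-5.0, -14.2, 24.2]
width: 0.0117
```

```bash
python3 st.py
python3 - <<'E'
from h import *
print(r.read_state()["torque"])
im=r.camera("scene");save(im,"s12",(350,260,400,310),12)
E
```

```text
34.4 [ 0.4546 -0.238   0.0514] q [ 1.142  0.392 -0.867  1.904  0.359  1.006  1.683]
tx [-1.     0.004  0.002] ty [ 0.004  1.    -0.005] tz [-0.002 -0.005 -1.   ] yaw_y 89.77 f [ -5.  -14.2  24.2] w 0.0117
[-2.7802946   0.92183288 -0.0202805 ]
```

View pics/s12.png

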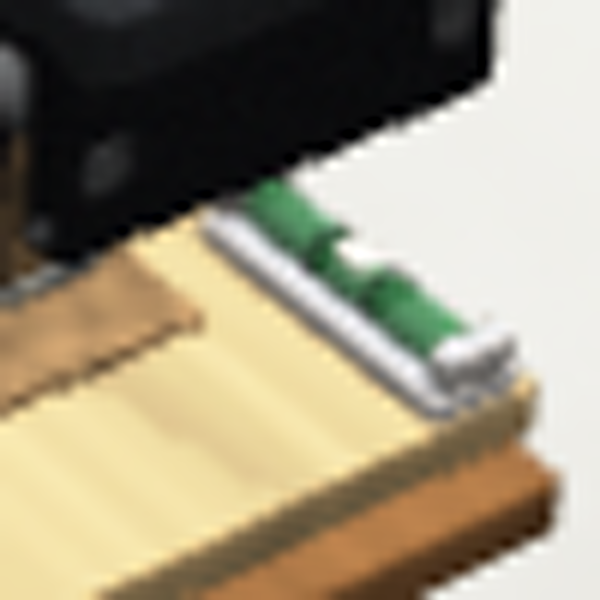

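The bubble sits between the rings, the plate is against the stop, and the forces are steady, so I'm handing it in.

```bash
python3 -c "
from bench import r
print(r.close_job())"
```

```text
the job is handed in; nothing more can be done
None
```

The job is handed in at about 34.4 s of the 72 s allowed. The deck is level, and the plate is held against the stop and pressed flat on the cork bed.

**What was done**
- **Levelling screw:** I turned it about 111° clockwise until the T-bar lay along the stand. The wrist and scene pictures then showed the bubble between the two rings, and it was still there in the last picture.
- **Plate:** I took it by its batten, carried it over the bowl and set it lightly on the cork bed (about 5–9 N). I then slid it under the apron up to the stop strip.

**Last checks**
- **At the stop:** the plate stopped moving where the stop strip was expected, with the gripper tip at y = -0.238. Further pushing raised the force without moving it.
- **Pressing:** at the end it pressed down with about 24 N and against the stop with about 14 N. The grip was set to 50 N.
- **Plate angle:** plate and stand agreed to about 0.2° in turn, and the tool was off vertical by about 0.005 rad.
- **Apron:** I did not measure its angle; I only saw it lying on the plate in the pictures.

**What went wrong**
- **Wrong turn:** early on I turned the wrist the wrong way and joint 7 ran into its limit, reading 2.602 against a stated range of 2.6. The arm strayed and tilted by about 29°. It took several corrective moves in free air to bring it upright, and no contact force showed. Other joints were also run up to their limits during that recovery.
- **Pressing too hard:** while pressing the plate down, the wrist force briefly reached about 49 N before I eased it off. That went through the fingers and the plate, not the gripper's body.

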